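# Show a flow cell to the inspection camera

## Task

Get the little inspection station ready by seating the loose light head fully down on its two pegs, with its white panel towards the camera, and let go of it. Then take the tall flow cell with the round window out of the white rack and hold it in the air for the camera: gripped above its window, upright, window squarely facing the lens, centred on the lens axis half-way between lens and light panel. Finish while still holding it there, still; leave the two short cells in the rack and do not knock the beaker or the jar about.

Things in the scene. Friction and masses are not known exactly. Their poses are not given: they have to be found in the camera images.
- station: fixed inspection station: grey base plate 120 (x) x 270 (y) x 12 mm, origin on the bench below the viewing point, z up. A grey camera (62 wide, top 125 mm above the bench) stands at the -y end and looks level along the station's +y; its black lens (40 mm across) ends 65 mm from the viewing point, lens axis 95 mm above the bench. The light head's seat with two pegs is at the +y end. Placed and turned differently each time
- view_point (a point): the viewing point: on the lens axis half-way between the lens front and the seated light head's panel, 95 mm above the bench; axes of the station (y along the lens axis)
- seat (a point): middle of the seat, on the base plate's top face 12 mm above the bench, between the two steel pegs; axes of the station. The pegs stand 32 mm to either side along x, 10 mm across, 16 mm high, the top 6 mm tapering to 4 mm across. The lens and viewing point are on the -y side
- light_center (a point): centre of the loose light head, half-way up: a plain grey upright slab 100 (x) x 30 (y) x 130 mm (z), 0.4 kg (varies), standing on the bench at the start and turned at most about 0.4 rad from the world axes. The white panel is on its -y face and must look to the station's -y. In its underside two blind holes 32 mm to either side along x, 13 mm across, 22 mm deep, take the pegs. Its 30 mm thickness is the way to grip it, near the top
- light_face (a point): centre of the light head's white-panel face, 15 mm to -y of light_center, same axes
- rack: fixed white rack, 210 (x) x 60 (y) x 32 mm high, origin at the centre of its underside on the bench; three slots in a row along x at -70, 0, +70 mm, each 43 x 17 mm, slot floor 10 mm above the bench, 22 mm deep. Placed and turned differently each time
- cell_center (a point): centre (half-way up) of the tall flow cell, which is the centre of its round window: an aluminium slab 40 (x) x 14 (y) x 96 mm (z up), 0.15 kg (varies), window 20 mm across (dark ring 26 mm) going through from -y face to +y face; either face may look at the lens. It stands upright in one of the rack's slots, which one varies, x along the row, its lower 22 mm in the slot
- short_a_center (a point): centre (half-way up) of a short flow cell 40 x 14 x 64 mm with a slot-shaped window, in the rack; to be left there
- short_b_center (a point): centre (half-way up) of the other short flow cell, the same as the first; to be left there
- beaker: glass beaker, 66 mm across, 85 mm high, standing between rack and station on the far side; origin at its underside
- jar: small clear jar with black lid, 48 mm across, 55 mm high, standing between rack and station on the robot's side; origin at its underside
Not all that is in view belongs to the job. Leave any orange or pink look-alike of the part that bears cell_center alone.

How it is judged:
By the outcome, as a careful person would: the job done as asked, in the order asked, and still so for the second after the job is handed in, while the arm keeps its last pose, push and grip.
It also fails if it takes over 64 s, if anything falls off the work surface, if the arm or the gripper's body presses on something with over 40 N, if the wrist force passes 120 N, or if a joint passes its speed limit or range.

## Robot

A 6-joint arm with a two-finger parallel gripper is mounted at the origin on the work surface. World frame = base frame: x ahead of the robot, y to its left, z up, the work surface at z = 0. Lengths are in m, angles in degrees, forces in N, time in s.
With the tool pointing down it reaches from about 0.4 to 0.825 m from the base axis. Payload 7 kg.
Tool frame: the origin (TCP) lies at the very end of the fingers, on their centre line; the grasp point (between the pads) lies 19 mm behind it (r.hold_point_z is the distance from the TCP to the grasp point, in m); z points along the fingers, y is the direction in which the jaws open and shut (so a half turn about z gives the same grasp; the last joint's range is limited). The gripper opens to 88 mm and grips with 3 to 60 N. Pads are 19 mm wide; open, the fingers measure 130 mm over their backs; the gripper's body (78 mm by 193 mm) begins 47 mm behind the grasp point.
Start: joints at [85.892, 20.546, 0.682, 0, -70.136, -16.507], TCP at [0.238, 0.632, 0.189] pointing down, gripper open.
Joint ranges: [-176.03, 176.03], [-82.01, 121.73], [-58.28, 71.71], [-173.87, 95.51], [-174.79, -0.11], [-173.66, 173.66]. Speed limits (degrees/s): [136.94, 136.94, 172.46, 180, 180, 180].

## Interface

Orientations are given as [roll, pitch, yaw] about the fixed x, y, z axes, in that order (R = Rz(yaw) Ry(pitch) Rx(roll)).
In Python, from plant import r gives the robot as it stands. The module is installed in compiled form; this text tells all that it offers.
- The arm moves only by the shell command python3 -m inch 'ROWS' [FORCE]. ROWS is text: rows parted by semicolons, each of 7 numbers parted by spaces: the shift along the tool's x, y, z in m, then the turn, a rotation vector about the tool's x, y, z in rad, then the opening, from 0 (shut) to 1 (fully open). In form: tx ty tz ax ay az jaw; .... A call has 1 to 20 rows; each row shifts and turns the commanded pose from where the row before left it, along the tool's axes as they then stand; what a row does not reach is not made up. A row lasts 1/12 s, in which the tool goes at most 41.7 mm and 7.16 degrees, less where a joint would pass 70% of its speed; a pose out of reach is approached as far as the arm can. A call with a gripper value outside its range is refused whole. The fingers move at their own pace and stop on an object; FORCE is the grip in N (left out, the last holds). Time passes only in rows, so rows that do not move let the fingers close. It gives the time, the measured TCP pose, the force and the opening at its end, in the units of the state.
- r.get_state(): the state, without advancing time (a new reading comes with each control period).
- r.capture(name): name is "scene" or "top" or "wrist"; returns the picture (400x640x3 uint8, red, green, blue); there is no depth.
- r.camera_params(name): a dict with "vfov" (degrees; the focal length in pixels is half the picture's height over the tangent of half this angle, whatever the lens; pixels are square), "cx", "cy" (the principal point, pixels), "R" (3x3) and "t" (3): a world point X has camera coordinates R X + t. Camera axes: x right, y down, z forward; pixel columns grow to the right and rows downward; lengths in m; the calibration is good to about 2 mm. A picture is of the moment at which its call begins: read the wrist's pose just before it. camera_params takes no time and is no camera call; for the wrist camera it gives the pose at the moment of the call.
- r.close_job(): hands the job in, once; it reports no verdict.
Trained networks look in the newest picture that a camera, given by its name, has taken for a name from the list of things; names that differ only in an ending like _2 or _b are one class to them, and where a whole thing is asked for, a point or a joint stands for the part that bears it (a point fixed in the world has none). Each returns a list of dicts, best first, with "p" (0 to 1); they miss things now and then, are a little off and sometimes report something else, mostly with a low value. They report only what shows in the picture. A call takes as long as a camera call. They do not tell look-alikes from the thing itself.
- r.recognise(target, camera): "xy" ([column, row] in pixels, amid what is visible of it).
The state is a dict: "time_s": time; "joints": joint angles; "qd": joint speeds; "joint_torque": joint torques, N m; "tcp_pos": TCP position; "eef_rot": TCP orientation; "contact_force": force on the tool from outside, world axes, zero at the start; "moment": the same for the moment, N m; "gripper_width": finger opening in m.
Only numpy, scipy, OpenCV 4.12 (cv2) and the standard library are available. Lean on these libraries where they do the work, as an engineer would, in place of code of your own. Each camera call takes 0.05 s, during which the arm holds its last target.

## Working session

There is one attempt and no reset: what is moved stays moved. The work goes in short steps, Python scripts to look and compute and a shell command to move; the robot and the scene stay as the last step left them, time stands still between calls to the robot, and variables do not carry over. Pictures are saved under pics/ and viewed, and the job is handed in when it is done.

```bash
mkdir -p pics; cat > h.py <<'E'
import numpy as np, cv2
from plant import r
def save(n,fn):
    im=r.capture(n); cv2.imwrite('pics/'+fn,im[:,:,::-1]); return im
def K(n):
    p=r.camera_params(n); f=200/np.tan(np.radians(p['vfov']/2)); return f,p['cx'],p['cy'],np.array(p['R']),np.array(p['t'])
def ray(n,uv,z):
    f,cx,cy,R,t=K(n); c=-R.T@t; d=R.T@np.array([(uv[0]-cx)/f,(uv[1]-cy)/f,1]); return c+d*(z-c[2])/d[2]
def proj(n,X):
    f,cx,cy,R,t=K(n); q=R@np.array(X)+t; return f*q[0]/q[2]+cx,f*q[1]/q[2]+cy
E
python3 - <<'E'
from h import *
for n in('scene','top','wrist'):
    save(n,n+'0.png'); p=r.camera_params(n); print(n,p['vfov'],p['cx'],p['cy'],(-np.array(p['R']).T@np.array(p['t'])).round(3),np.array(p['R']).round(2).tolist())
print(r.get_state())
E
```

```text
scene 49.987459392159124 325.82620232108485 200.86910005190794 [ 1.323 -0.137  0.612] [[0.16, 0.99, 0.0], [0.54, -0.09, -0.84], [-0.83, 0.13, -0.55]]
top 43.48859113666454 315.00861741467247 197.86512700765482 [ 0.29  -0.031  1.361] [[-0.02, -1.0, -0.02], [-0.98, 0.02, -0.17], [0.18, 0.02, -0.98]]
wrist 68.55364681246681 320.74784436844294 194.94329870006484 [0.301 0.607 0.383] [[-0.35, -0.94, 0.0], [-0.91, 0.34, 0.25], [-0.24, 0.09, -0.97]]
{'time_s': 0.15, 'joints': array([ 8.58925272e+01,  2.05835969e+01,  6.46652271e-01, -1.21905779e-02,
       -7.01365313e+01, -1.65092111e+01]), 'qd': array([-0.01091481, -0.05318963,  0.18546779,  0.02398832, -0.0055077 ,
        0.02556863]), 'joint_torque': array([-1.91093946e-03, -5.83272314e+01,  2.93290722e+01,  7.00118065e+00,
        8.80477804e-03, -1.07426135e-04]), 'tcp_pos': array([0.2375513 , 0.63138191, 0.18813397]), 'eef_rot': array([ 1.79926296e+02, -9.89219043e-03, -2.06208270e+01]), 'contact_force': array([0.27212682, 0.06503099, 0.18277702]), 'moment': array([ 0.03837297,  0.0377394 , -0.02567768]), 'gripper_width': 0.08744397124667128}
```

View pics/scene0.png

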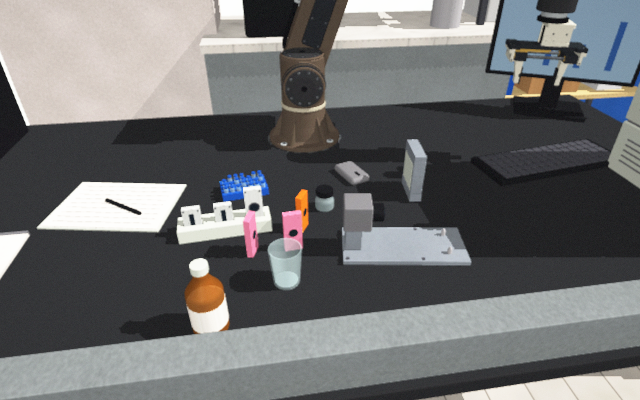

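View pics/top0.png

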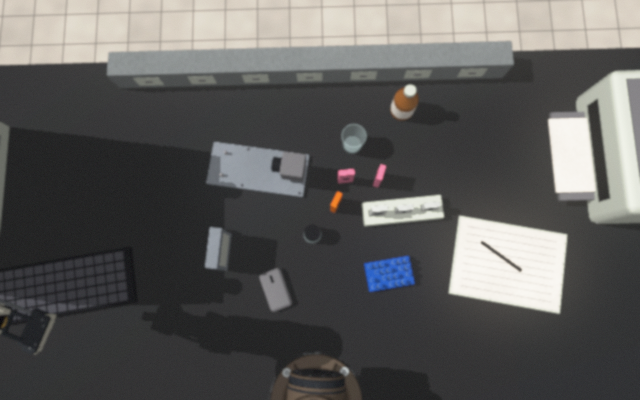

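View pics/wrist0.png

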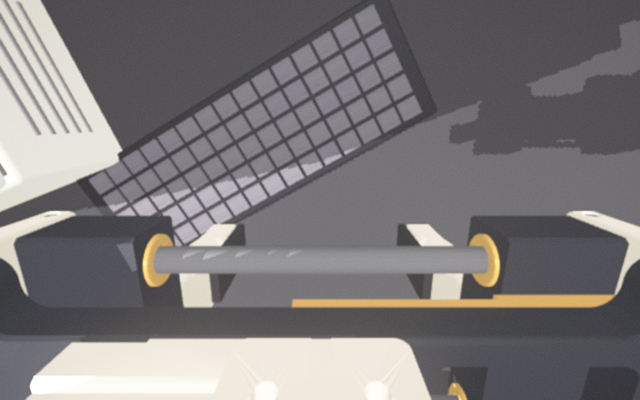

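```bash
python3 - <<'E'
from h import *
for n in('scene','top'):
  for t in('station','seat','light_center','light_face','rack','cell_center','short_a_center','beaker','jar'):
    print(n,t,[(np.round(d['xy'],1).tolist(),round(d['p'],2)) for d in r.recognise(t,n)][:4])
E
```

```text
scene station [([388.6, 241.0], 0.84)]
scene seat [([324.0, 198.8], 0.69), ([387.2, 241.9], 0.65)]
scene light_center [([410.7, 170.4], 0.56)]
scene light_face [([407.6, 166.5], 0.93)]
scene rack [([219.5, 228.0], 0.57)]
scene cell_center [([258.4, 197.1], 0.86), ([303.6, 205.5], 0.78), ([290.5, 225.3], 0.63), ([250.9, 233.7], 0.56)]
scene short_a_center [([225.4, 213.5], 0.78), ([407.9, 169.7], 0.23)]
scene beaker [([217.0, 226.5], 0.68), ([285.9, 261.4], 0.65)]
scene jar [([323.8, 199.1], 0.8)]
top station [([258.3, 169.5], 0.9), ([399.4, 213.7], 0.69)]
top seat [([257.9, 167.7], 0.94), ([216.8, 248.7], 0.17)]
top light_center [([217.3, 248.9], 0.91)]
top light_face [([218.0, 249.2], 0.78), ([403.8, 208.0], 0.22)]
top rack [([400.5, 214.9], 0.97)]
top cell_center [([349.0, 173.9], 0.7), ([380.7, 208.5], 0.45)]
top short_a_center [([403.5, 208.6], 0.62)]
top beaker [([352.0, 137.1], 0.86)]
top jar [([258.5, 168.0], 0.63), ([311.0, 233.2], 0.56), ([217.0, 250.5], 0.26)]
```

```bash
python3 - <<'E'
import cv2
a=cv2.imread('pics/top0.png')
cv2.imwrite('pics/c1.png',cv2.resize(a[120:280,195:355],None,fx=3.75,fy=3.75,interpolation=2))
cv2.imwrite('pics/c2.png',cv2.resize(a[130:240,330:450],None,fx=5,fy=5,interpolation=2))
a=cv2.imread('pics/scene0.png')
cv2.imwrite('pics/c3.png',cv2.resize(a[130:290,165:485],None,fx=2.5,fy=2.5,interpolation=2))
E
```

```text
(no output)
```

View pics/c1.png

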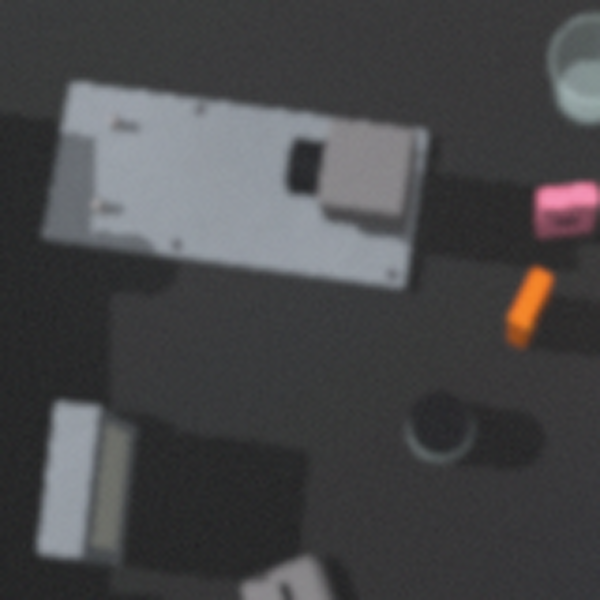

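View pics/c2.png

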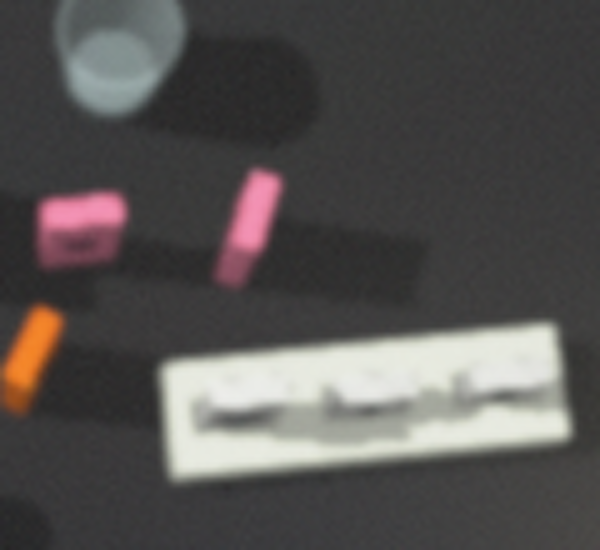

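View pics/c3.png

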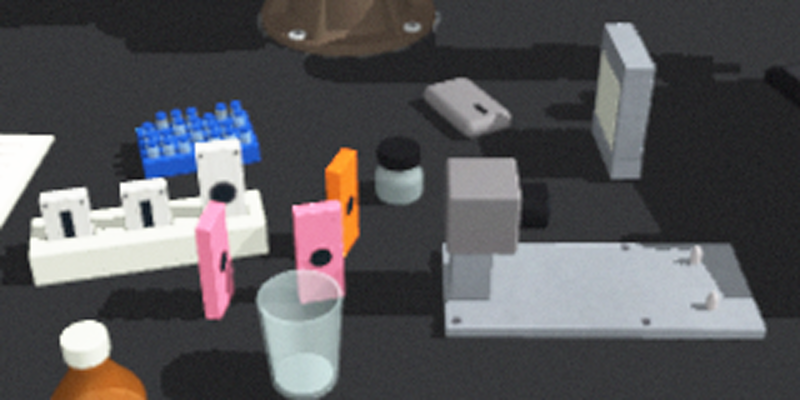

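```bash
cat > fit.py <<'E'
from h import *
from scipy.optimize import least_squares
def fit(cam,pts,z,lx,ly,x0,cornersign,orig=(0,0)):
    L=np.array([[sx*lx/2+orig[0],sy*ly/2+orig[1]] for sx,sy in cornersign])
    W=np.array([ray(cam,p,z)[:2] for p in pts])
    def model(q): c,s=np.cos(q[2]),np.sin(q[2]); return q[:2]+L@np.array([[c,s],[-s,c]])
    s=least_squares(lambda q:(model(q)-W).ravel(),x0)
    return s.x,(model(s.x)-W)*1e3
E
python3 - <<'E'
from fit import *
def px(p,ox,oy,s): return [(ox+(u+.5)/s-.5,oy+(v+.5)/s-.5) for u,v in p]
# image left=+world y, image up=+world x
sg=[(1,1),(1,-1),(-1,-1),(-1,1)]
np.set_printoptions(precision=4,suppress=True)
for nm,p,z,lx,ly in(('plate',px([(68,82),(430,128),(405,290),(42,240)],195,120,3.75),.012,.12,.27),
 ('light',px([(53,400),(103,403),(85,558),(37,556)],195,120,3.75),.13,.1,.03)):
    x,e=fit('top',p,z,lx,ly,[.5,.2,0],sg); print(nm,x,np.degrees(x[2]),'\n',e)
x,e=fit('top',px([(160,362),(555,322),(572,438),(172,482)],330,130,5),.032,.06,.21,[.5,-.2,0],sg); print('rack',x,np.degrees(x[2]),'\n',e)
for n,uv,z in(('beaker',(352,137),.04),('jar',(311,233),.04)): print(n,ray('top',uv,z))
for uv in px([(127,124),(108,208)],195,120,3.75): print('pegtop',ray('top',uv,.012),ray('top',uv,.028))
for uv in [(694,254),(712,298)]: print('pegscene top', ray('scene',(165+uv[0]/2.5,130+uv[1]/2.5),.02))
E
```

```text
plate [ 0.6151  0.1483 -0.1591] -9.115921575896145 
 [[-0.9649 -1.5271]
 [-1.2458  1.4864]
 [ 1.6542 -0.0371]
 [ 0.5566  0.0779]]
light [ 0.3912  0.242  -0.0932] -5.3392442761320975 
 [[-1.0192 -1.4666]
 [-1.0469  1.8553]
 [ 0.6222  0.5758]
 [ 1.4439 -0.9645]]
rack [ 0.488  -0.2426  0.0816] 4.673069296349321 
 [[-2.2801 -1.2806]
 [-1.8021  1.7064]
 [ 1.3007  1.7725]
 [ 2.7815 -2.1984]]
beaker [ 0.6908 -0.1142  0.04  ]
jar [0.4305 0.0029 0.04  ]
pegtop [0.6632 0.2292 0.012 ] [0.6588 0.2261 0.028 ]
pegtop [0.5996 0.2426 0.012 ] [0.5959 0.2394 0.028 ]
pegscene top [0.6001 0.2474 0.02  ]
pegscene top [0.6615 0.239  0.02  ]
```

```bash
cat >> h.py <<'E'
from scipy.spatial.transform import Rotation as Ro
def st():
    s=r.get_state(); print('t',round(s['time_s'],2),'tcp',s['tcp_pos'].round(4),'rpy',s['eef_rot'].round(2),'F',s['contact_force'].round(1),'M',s['moment'].round(2),'w',round(s['gripper_width'],4),'j',s['joints'].round(0)); return s
def plan(pos,yaw):
    "turn first to roll180,pitch0,yaw ; then shift in turned frame"
    s=st(); R0=Ro.from_euler('xyz',s['eef_rot'],degrees=True); R1=Ro.from_euler('xyz',[180,0,yaw],degrees=True)
    rv=(R0.inv()*R1).as_rotvec(); d=R1.inv().apply(np.array(pos)-s['tcp_pos'])
    print('turn',rv.round(4),'rows>=',np.linalg.norm(rv)/.125,' shift',d.round(4),'rows>=',np.linalg.norm(d)/.0417)
E
python3 -c "
from h import *
plan([.31,.27,.30],-6)
for uv in [(346,176),(380,176),(336,202)]: print(ray('top',uv,.05))"
```

```text
t 1.05 tcp [0.2377 0.6318 0.1889] rpy [-180.     -0.    -20.61] F [0.4 0.4 0. ] M [-0.01 -0.01 -0.  ] w 0.0877 j [ 86.  21.   1.   0. -70. -17.]
turn [-0.    -0.    -0.255] rows>= 2.040316628856978  shift [ 0.1098  0.3522 -0.1111] rows>= 9.24009505004098
[ 0.58010097 -0.09385783  0.05      ]
[ 0.57781283 -0.18448657  0.05      ]
[ 0.51029975 -0.06516765  0.05      ]
```

```bash
python3 -m inch '0 0 0 0 0 -0.085 1; 0 0 0 0 0 -0.085 1; 0 0 0 0 0 -0.085 1; 0 0 -0.037 0 0 0 1; 0 0 -0.037 0 0 0 1; 0 0 -0.037 0 0 0 1; 0.0110 0.0352 0 0 0 0 1; 0.0110 0.0352 0 0 0 0 1; 0.0110 0.0352 0 0 0 0 1; 0.0110 0.0352 0 0 0 0 1; 0.0110 0.0352 0 0 0 0 1; 0.0110 0.0352 0 0 0 0 1; 0.0110 0.0352 0 0 0 0 1; 0.0110 0.0352 0 0 0 0 1; 0.0110 0.0352 0 0 0 0 1; 0.0110 0.0352 0 0 0 0 1; 0 0 0 0 0 0 1; 0 0 0 0 0 0 1'
python3 - <<'E'
from h import *
st(); save('wrist','w1.png')
for t in('light_center','light_face'): print([(np.round(d['xy'],1),d['p']) for d in r.recognise(t,'wrist')])
E
```

```text
time_s: 2.55
tcp_pos: [0.3106, 0.2688, 0.3008]
eef_rot: [-179.9, -0.0, -6.1]
contact_force: [-0.6, -0.4, 0.6]
gripper_width: 0.0872
t 2.55 tcp [0.3106 0.2688 0.3008] rpy [-1.7986e+02 -4.0000e-02 -6.1200e+00] F [-0.6 -0.4  0.6] M [ 0.02 -0.02 -0.01] w 0.0872 j [ 69.  -9. -19.   0. -80.  15.]
[(array([337.7, 103.6]), 0.82)]
[(array([333.8, 104.4]), 0.63)]
```

View pics/w1.png

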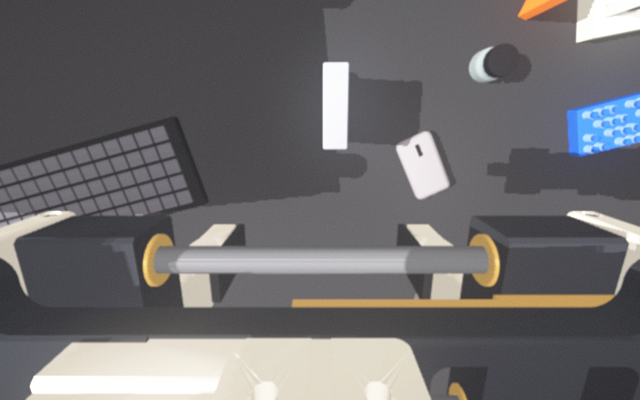

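```bash
python3 - <<'E'
from fit import *
np.set_printoptions(precision=4,suppress=True)
a=cv2.imread('pics/w1.png')[40:170,300:370]; g=cv2.GaussianBlur(a,(3,3),0).min(axis=2)
m=(g>140).astype(np.uint8); n,l,s,c=cv2.connectedComponentsWithStats(m); i=1+np.argmax(s[1:,4]); print(s[i])
ys,xs=np.where(l==i)
b=cv2.boxPoints(cv2.minAreaRect(np.c_[xs,ys].astype(np.float32)))+[300,40]; print(b)
W=np.array([ray('wrist',p,.13)[:2] for p in b]); print(W, W.mean(0))
d=[np.linalg.norm(W[k]-W[(k+1)%4]) for k in range(4)]; print(d)
k=np.argmax(d); v=W[(k+1)%4]-W[k]; print(np.degrees(np.arctan2(v[1],v[0])))
cv2.imwrite('pics/w1c.png',cv2.resize(a,None,fx=4,fy=4,interpolation=0))
E
```

```text
[  22   21   28   89 2357]
[[322. 149.]
 [322.  61.]
 [349.  61.]
 [349. 149.]]
[[0.3415 0.2656]
 [0.4413 0.2552]
 [0.438  0.2244]
 [0.338  0.2324]] [0.3897 0.2444]
[np.float64(0.1003471002418893), np.float64(0.03100602101366094), np.float64(0.10037115999277618), np.float64(0.03333724229183824)]
175.4061670095847
```

View pics/w1c.png

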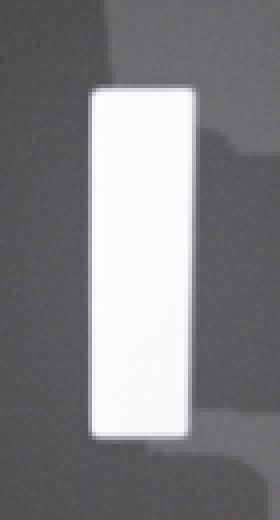

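```bash
python3 -c "
from h import *
plan([.45,.19,.30],-9)"
```

```text
t 2.7 tcp [0.3102 0.2708 0.2999] rpy [-179.98   -0.     -5.99] F [-0.1 -0.4  0.2] M [0.01 0.03 0.04] w 0.0876 j [ 69.  -9. -19.  -0. -80.  15.]
turn [-0.0003 -0.      0.0525] rows>= 0.41969292937197444  shift [ 1.507e-01  5.790e-02 -1.000e-04] rows>= 3.871025967953828
```

```bash
python3 -m inch '0.025 0.0096 0 0 0 0.0525 1; 0.025 0.0096 0 0 0 0 1; 0.025 0.0096 0 0 0 0 1; 0.025 0.0096 0 0 0 0 1; 0.025 0.0096 0 0 0 0 1; 0.025 0.0096 0 0 0 0 1; 0 0 0 0 0 0 1; 0 0 0 0 0 0 1; 0 0 0 0 0 0 1'
python3 - <<'E'
from h import *
st(); a=save('wrist','w2.png')
cv2.imwrite('pics/w2c.png',cv2.resize(a[0:230,180:460,::-1],None,fx=2.6,fy=2.6,interpolation=2))
E
```

```text
time_s: 3.45
tcp_pos: [0.4499, 0.1917, 0.2991]
eef_rot: [179.9, 0.1, -9.0]
contact_force: [-1.1, 0.7, -0.5]
gripper_width: 0.0874
t 3.45 tcp [0.4499 0.1917 0.2991] rpy [ 1.7994e+02  6.0000e-02 -9.0100e+00] F [-1.1  0.7 -0.5] M [-0.    0.01 -0.05] w 0.0874 j [ 46.  -0. -11.  -0. -79.  35.]
```

View pics/w2.png

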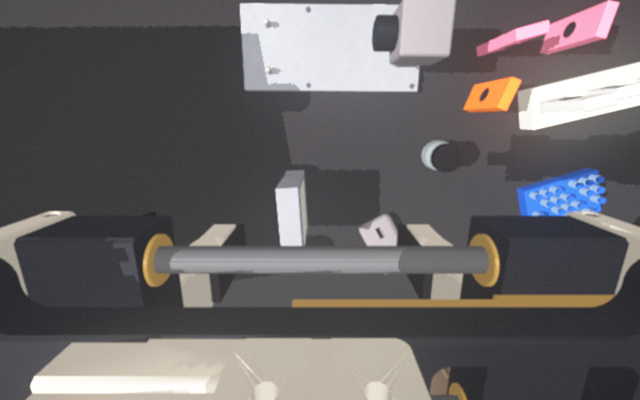

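View pics/w2c.png

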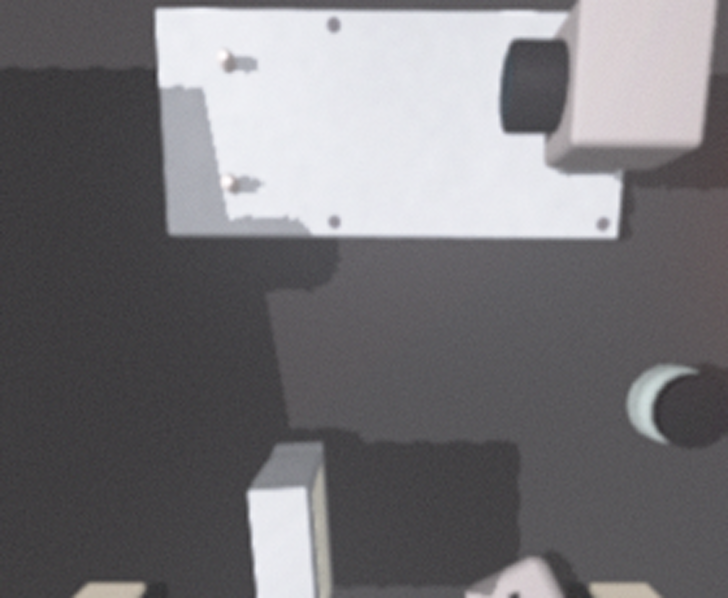

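```bash
python3 - <<'E'
from h import *
np.set_printoptions(precision=4,suppress=True)
from scipy.optimize import least_squares
S=lambda u,v:(180+(u+.5)/2.6-.5,(v+.5)/2.6-.5)
C=[S(156,9),S(168,235),S(619,239)]
W=np.array([ray('wrist',p,.012)[:2] for p in C])
L=np.array([[.06,.135],[-.06,.135],[-.06,-.135]])
def mod(q,L): c,s=np.cos(q[2]),np.sin(q[2]); return q[:2]+L@np.array([[c,s],[-s,c]])
q=least_squares(lambda q:(mod(q,L)-W).ravel(),[.6,.15,-.16]).x; print(q,np.degrees(q[2]),(mod(q,L)-W)*1e3)
P=[S(228,60),S(231,183)]
for z in(.012,.02,.028): 
    w=np.array([ray('wrist',p,z)[:2] for p in P]); m=w.mean(0); v=w[0]-w[1]
    c,s=np.cos(q[2]),np.sin(q[2]); l=(m-q[:2])@np.array([[c,-s],[s,c]]); print(z,w.ravel(),m,'sep',np.linalg.norm(v),'yaw',np.degrees(np.arctan2(v[1],v[0])),'local',l)
E
```

```text
[ 0.6142  0.1485 -0.1639] -9.390620895398543 [[ 0.4729  0.1775]
 [-0.3226  0.0444]
 [-0.1503 -0.2219]]
0.012 [0.6637 0.2372 0.5998 0.2485] [0.6317 0.2428] sep 0.06483066263003971 yaw -10.034152982578481 local [0.0019 0.0959]
0.02 [0.6612 0.2362 0.5984 0.2474] [0.6298 0.2418] sep 0.06375557173707791 yaw -10.034152982578473 local [0.0002 0.0946]
0.028 [0.6588 0.2353 0.5971 0.2462] [0.6279 0.2408] sep 0.06268048084411623 yaw -10.034152982578473 local [-0.0015  0.0933]
```

```bash
python3 -c "
from h import *
plan([.3897,.2444,.20],-5.3)"
```

```text
t 3.5 tcp [0.4497 0.1918 0.2995] rpy [ 1.7997e+02  3.0000e-02 -8.9700e+00] F [0.7 1.1 0.5] M [-0.01  0.01 -0.02] w 0.0874 j [ 46.  -1. -11.  -0. -79.  35.]
turn [ 0.0006  0.0006 -0.064 ] rows>= 0.5123537705338518  shift [-0.0646 -0.0468  0.0995] rows>= 3.0581782707124288
```

```bash
python3 -m inch '0 0 0 0 0 -0.064 1; -0.0216 -0.0156 0 0 0 0 1; -0.0215 -0.0156 0 0 0 0 1; -0.0215 -0.0156 0 0 0 0 1; 0 0 0.033 0 0 0 1; 0 0 0.033 0 0 0 1; 0 0 0.0335 0 0 0 1; 0 0 0 0 0 0 1; 0 0 0 0 0 0 1; 0 0 0 0 0 0 1'
python3 - <<'E'
from h import *
plan([.3897,.2444,.097],-5.3); a=save('wrist','w3.png'); save('scene','s3.png')
E
```

```text
time_s: 4.33
tcp_pos: [0.3907, 0.2448, 0.2025]
eef_rot: [-179.9, -0.1, -5.3]
contact_force: [-0.2, -1.0, -0.1]
gripper_width: 0.0877
t 4.33 tcp [0.3907 0.2448 0.2025] rpy [-1.7992e+02 -1.1000e-01 -5.2600e+00] F [-0.2 -1.  -0.1] M [-0.   -0.02 -0.  ] w 0.0877 j [ 57.  -1. -24.   0. -67.  28.]
turn [-0.0015 -0.002   0.0006] rows>= 0.020236966620486598  shift [-0.001   0.0005  0.1055] rows>= 2.5303001057370116
```

View pics/s3.png

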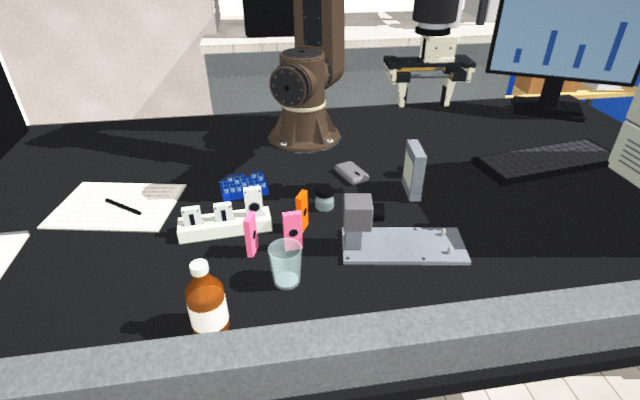

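View pics/w3.png

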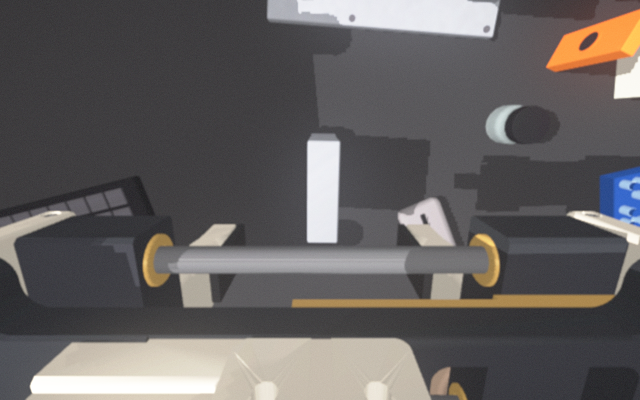

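```bash
python3 - <<'E'
from fit import *
W=np.array([ray('wrist',p,.13)[:2] for p in [(308,141),(340.5,141),(339,242),(307,242)]]); print(W.round(4),W.mean(0).round(4))
E
```

```text
[[0.4405 0.2516]
 [0.4378 0.2225]
 [0.3403 0.2314]
 [0.3431 0.2627]] [0.3904 0.2421]
```

```bash
python3 -m inch '-0.0005 0.001 0.0264 0 0 0 1; 0 0 0.0264 0 0 0 1; 0 0 0.0264 0 0 0 1; 0 0 0.0264 0 0 0 1; 0 0 0 0 0 0 1; 0 0 0 0 0 0 1; 0 0 0 0 0 0 0.3; 0 0 0 0 0 0 0.3; 0 0 0 0 0 0 0.15; 0 0 0 0 0 0 0.15; 0 0 0 0 0 0 0.15; 0 0 0 0 0 0 0.15; 0 0 0 0 0 0 0.15' 40
python3 -c "
from h import *
st()"
```

```text
time_s: 5.52
tcp_pos: [0.3896, 0.2428, 0.095]
eef_rot: [-180.0, -0.0, -5.3]
contact_force: [-0.8, -0.4, -0.4]
gripper_width: 0.0465
t 5.52 tcp [0.3896 0.2428 0.095 ] rpy [-1.7998e+02 -1.0000e-02 -5.3400e+00] F [-0.8 -0.4 -0.4] M [-0.02 -0.02  0.03] w 0.0465 j [ 57.   5. -33.   0. -52.  28.]
```

```bash
python3 -m inch '0 0 0 0 0 0 0.1; 0 0 0 0 0 0 0.1; 0 0 0 0 0 0 0.1; 0 0 0 0 0 0 0.1; 0 0 0 0 0 0 0.1; 0 0 0 0 0 0 0.1; 0 0 0 0 0 0 0.1; 0 0 0 0 0 0 0.1; 0 0 0 0 0 0 0.1; 0 0 0 0 0 0 0.1; 0 0 0 0 0 0 0.1' 40
python3 -c "
from h import *
st()"
```

```text
time_s: 6.43
tcp_pos: [0.3895, 0.2427, 0.0948]
eef_rot: [-180.0, -0.0, -5.3]
contact_force: [-1.0, 0.5, -0.1]
gripper_width: 0.0088
t 6.43 tcp [0.3895 0.2427 0.0948] rpy [-180.     -0.     -5.34] F [-1.   0.5 -0.1] M [-0.01 -0.05  0.02] w 0.0088 j [ 57.   5. -33.   0. -52.  28.]
```

```bash
python3 - <<'E'
from h import *
save('wrist','w4.png'); save('scene','s4.png')
E
```

```text
(no output)
```

View pics/s4.png

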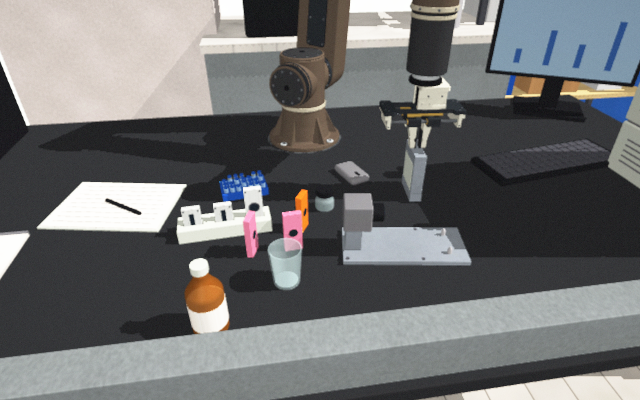

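View pics/w4.png

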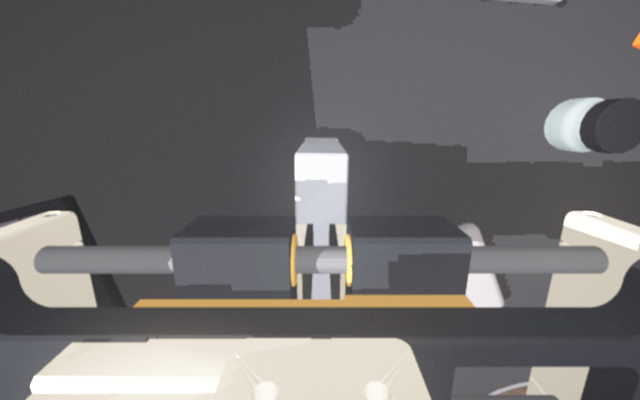

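```bash
python3 - <<'E'
from h import *
s=st(); t=s['tcp_pos']
a=cv2.imread('pics/s4.png')
for z in(0,.02,.05): print(proj('scene',t+[0,0,z]),proj('wrist',t+[0,0,z]))
c,sn=np.cos(np.radians(-5.3)),np.sin(np.radians(-5.3))
def box(a,cam):
  for z in(0,.13):
    p=[proj(cam,[.39+c*x-sn*y,.243+sn*x+c*y,z]) for x,y in((.05,.015),(.05,-.015),(-.05,-.015),(-.05,.015))]
    cv2.polylines(a,[np.array([np.round(p)],int)],True,(0,0,255),1)
box(a,'scene'); 
u=proj('scene',t); cv2.circle(a,(int(u[0]),int(u[1])),2,(0,255,0),-1)
cv2.imwrite('pics/s4c.png',cv2.resize(a[70:220,330:490],None,fx=4,fy=4,interpolation=2))
E
```

```text
t 6.53 tcp [0.3895 0.2427 0.0948] rpy [-180.      0.     -5.35] F [-0.1  0.1 -0.5] M [-0.09  0.07 -0.03] w 0.0087 j [ 57.   5. -33.  -0. -52.  28.]
(np.float64(413.9447848588861), np.float64(159.43313593111597)) (np.float64(320.0578270838074), np.float64(218.83479138775724))
(np.float64(414.83772763166974), np.float64(152.46002230491314)) (np.float64(319.97536015283487), np.float64(229.2565223241572))
(np.float64(416.21129446967274), np.float64(141.73364887258106)) (np.float64(319.8136716216086), np.float64(249.68985660821534))
```

View pics/s4c.png

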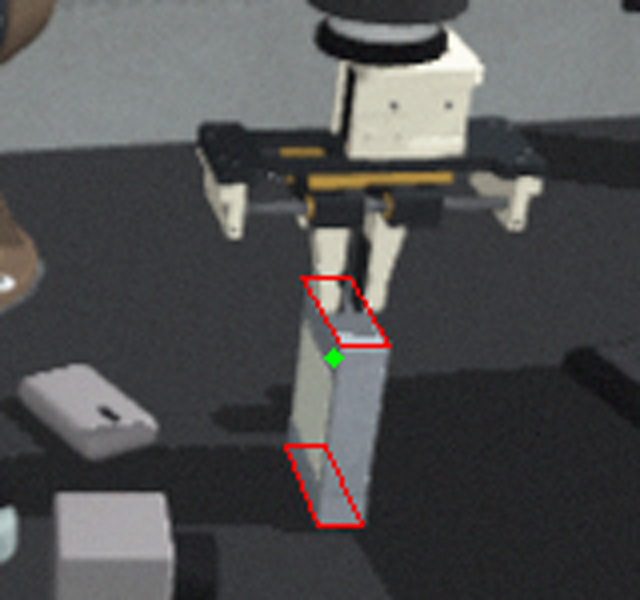

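```bash
python3 - <<'E'
import cv2
a=cv2.imread('pics/w4.png')
cv2.imwrite('pics/w4c.png',cv2.resize(a[130:310,260:380],None,fx=3.3,fy=3.3,interpolation=2))
a=cv2.imread('pics/s4.png')
cv2.imwrite('pics/s4d.png',cv2.resize(a[110:215,390:440],None,fx=5.5,fy=5.5,interpolation=2))
E
```

```text
(no output)
```

View pics/w4c.png

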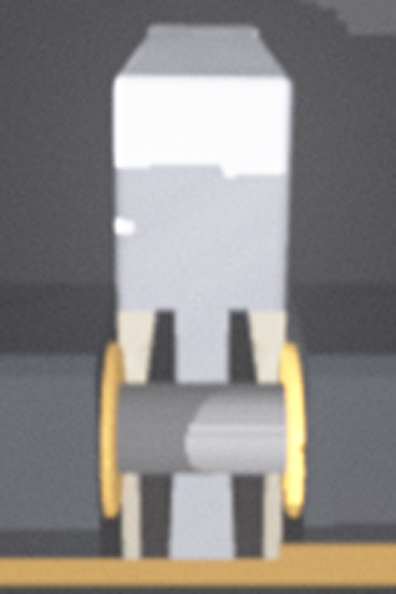

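View pics/s4d.png

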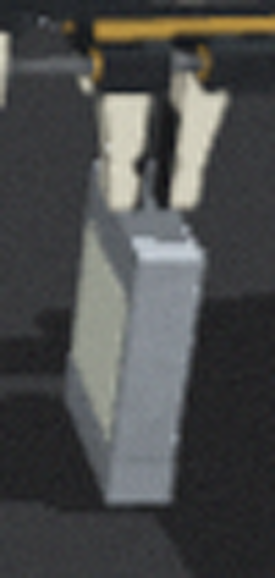

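```bash
python3 - <<'E'
from h import *
s=st(); t=s['tcp_pos']
for dx in(-.0095,0,.0095):
  for z in(0,.035): print(dx,z,np.round(proj('wrist',t+[dx,0,z]),1),np.round(proj('scene',t+[dx,0,z]),1))
print(proj('wrist',[.342,.247,.13]),proj('wrist',[.44,.239,.13]))
E
```

```text
t 6.53 tcp [0.3895 0.2427 0.0948] rpy [-180.      0.     -5.35] F [-0.1  0.1 -0.5] M [-0.09  0.07 -0.03] w 0.0087 j [ 57.   5. -33.  -0. -52.  28.]
-0.0095 0 [321.3 231.5] [412.7 157.7]
-0.0095 0.035 [321.4 253.4] [414.3 145.5]
0 0 [320.1 218.8] [413.9 159.4]
0 0.035 [319.9 238.6] [415.5 147.1]
0.0095 0 [318.8 205.9] [415.2 161.2]
0.0095 0.035 [318.4 223.4] [416.8 148.8]
(np.float64(320.2012088946268), np.float64(309.52645501080036)) (np.float64(317.99537290121265), np.float64(151.87839869601555))
```

```bash
python3 - <<'E'
from h import *
for t in([.2376,.6315,.1885],[.3907,.2448,.2025]):
  for dz in (0,.035): 
    for dy in(-.044,.044): print(t,dz,np.round(proj('scene',np.array(t)+[0,dy,dz]),1))
a=cv2.imread('pics/s3.png')
cv2.imwrite('pics/s3d.png',cv2.resize(a[30:180,360:500],None,fx=4,fy=4,interpolation=2))
E
```

```text
[0.2376, 0.6315, 0.1885] 0 [516.3  96.8]
[0.2376, 0.6315, 0.1885] 0 [544.7  95.1]
[0.2376, 0.6315, 0.1885] 0.035 [519.4  84.7]
[0.2376, 0.6315, 0.1885] 0.035 [548.2  83.1]
[0.3907, 0.2448, 0.2025] 0 [402.5 121.4]
[0.3907, 0.2448, 0.2025] 0 [437.2 119.2]
[0.3907, 0.2448, 0.2025] 0.035 [404.  107.6]
[0.3907, 0.2448, 0.2025] 0.035 [439.3 105.5]
```

View pics/s3d.png

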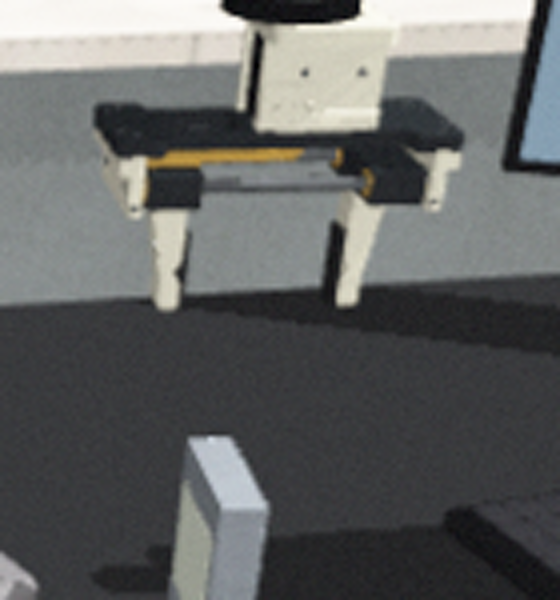

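```bash
python3 -c "
from h import *
print(r.hold_point_z,[x for x in dir(r) if x[0]!='_'])"
```

```text
0.0188 ['Unreachable', 'camera_params', 'capture', 'close_job', 'get_state', 'hold_point_z', 'recognise']
```

```bash
python3 -m inch '0 0 -0.005 0 0 0 1; 0 0 0 0 0 0 1; 0 0 0 0 0 0 1; 0 0 0 0 0 0 1; 0 0 0 0 0 0 1; 0 0 0 0 0 0 1; 0 0 0 0 0 0 1; 0 0 0 0 0 0 1; 0 0 0 0 0 0 1; 0 0 0 0 0 0 1' 40
python3 - <<'E'
from h import *
st(); save('wrist','w5.png')
E
```

```text
time_s: 7.37
tcp_pos: [0.3895, 0.2427, 0.0997]
eef_rot: [180.0, 0.0, -5.3]
contact_force: [-0.3, -0.4, -0.2]
gripper_width: 0.0699
t 7.37 tcp [0.3895 0.2427 0.0997] rpy [179.99   0.    -5.35] F [-0.3 -0.4 -0.2] M [-0.13  0.05  0.05] w 0.0699 j [ 57.   5. -33.   0. -52.  28.]
```

View pics/w5.png

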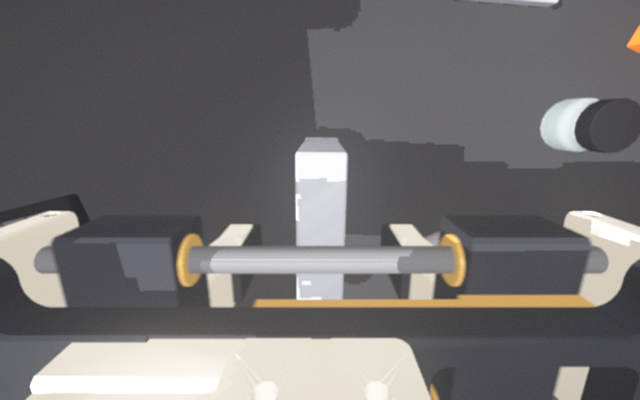

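Centred with 70 mm opening, so I go down 38 mm (reported z about 0.062) and grip.

```bash
python3 -m inch '0 0 0.01 0 0 0 1; 0 0 0.014 0 0 0 1; 0 0 0.014 0 0 0 1; 0 0 0 0 0 0 1; 0 0 0 0 0 0 1; 0 0 0 0 0 0 0.1; 0 0 0 0 0 0 0.1; 0 0 0 0 0 0 0.1; 0 0 0 0 0 0 0.1; 0 0 0 0 0 0 0.1; 0 0 0 0 0 0 0.1; 0 0 0 0 0 0 0.1; 0 0 0 0 0 0 0.1; 0 0 0 0 0 0 0.1; 0 0 0 0 0 0 0.1; 0 0 0 0 0 0 0.1; 0 0 0 0 0 0 0.1' 40
python3 - <<'E'
from h import *
st(); save('scene','s6.png')
E
```

```text
time_s: 8.83
tcp_pos: [0.3895, 0.2427, 0.0618]
eef_rot: [180.0, -0.0, -5.3]
contact_force: [0.3, -0.3, -0.1]
gripper_width: 0.0298
t 8.83 tcp [0.3895 0.2427 0.0618] rpy [180.    -0.    -5.34] F [ 0.3 -0.3 -0.1] M [0.01 0.01 0.02] w 0.0298 j [ 57.   8. -36.   0. -47.  28.]
```

View pics/s6.png

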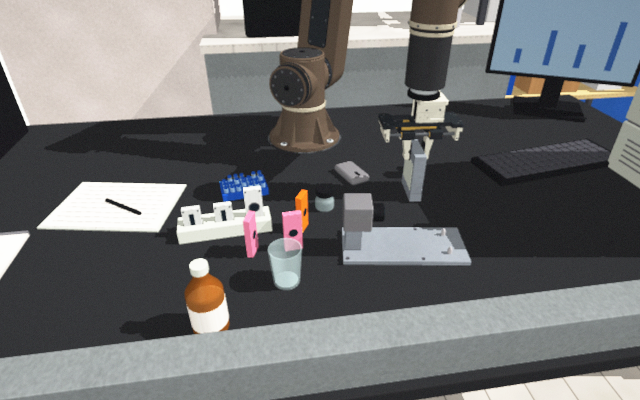

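```bash
python3 -m inch '0 0 -0.02 0 0 0 0.1; 0 0 -0.03 0 0 0 0.1; 0 0 -0.01 0 0 0 0.1; 0 0 0 0 0 0 0.1; 0 0 0 0 0 0 0.1' 50
python3 - <<'E'
from h import *
plan([.629,.242,.1218],-9.4)
E
```

```text
time_s: 9.3
tcp_pos: [0.389, 0.2425, 0.1213]
eef_rot: [-180.0, 0.0, -5.4]
contact_force: [-1.1, 0.4, -4.3]
gripper_width: 0.0297
t 9.3 tcp [0.389  0.2425 0.1213] rpy [-1.7998e+02  4.0000e-02 -5.3700e+00] F [-1.1  0.4 -4.3] M [-0.13  0.02  0.02] w 0.0297 j [ 57.   3. -31.  -0. -56.  28.]
turn [-0.0004  0.0007  0.0703] rows>= 0.5620333894051316  shift [ 0.2369 -0.0387 -0.0005] rows>= 5.755980947823257
```

```bash
python3 -m inch '0 0 0 0 0 0.035 0.1; 0 0 0 0 0 0.035 0.1; 0.0237 -0.00387 0 0 0 0 0.1; 0.0237 -0.00387 0 0 0 0 0.1; 0.0237 -0.00387 0 0 0 0 0.1; 0.0237 -0.00387 0 0 0 0 0.1; 0.0237 -0.00387 0 0 0 0 0.1; 0.0237 -0.00387 0 0 0 0 0.1; 0.0237 -0.00387 0 0 0 0 0.1; 0.0237 -0.00387 0 0 0 0 0.1; 0.0237 -0.00387 0 0 0 0 0.1; 0.0237 -0.00387 0 0 0 0 0.1; 0 0 0 0 0 0 0.1; 0 0 0 0 0 0 0.1; 0 0 0 0 0 0 0.1; 0 0 0 0 0 0 0.1; 0 0 0 0 0 0 0.1' 50
python3 - <<'E'
from h import *
plan([.629,.242,.1218],-9.4)
a=save('wrist','w7.png'); a=save('scene','s7.png');
cv2.imwrite('pics/s7c.png',cv2.resize(a[100:280,330:500,::-1],None,fx=3.3,fy=3.3,interpolation=2))
E
```

```text
time_s: 10.72
tcp_pos: [0.6287, 0.2424, 0.1214]
eef_rot: [180.0, 0.0, -9.3]
contact_force: [0.5, 0.5, -4.3]
gripper_width: 0.0295
t 10.72 tcp [0.6287 0.2424 0.1214] rpy [ 1.7998e+02  4.0000e-02 -9.3300e+00] F [ 0.5  0.5 -4.3] M [-0.04  0.02 -0.06] w 0.0295 j [ 38.  23.  -5.  -0. -62.  43.]
turn [0.0004 0.0007 0.0013] rows>= 0.011945013589888018  shift [ 0.0004  0.0003 -0.0004] rows>= 0.015149369750980742
```

View pics/w7.png

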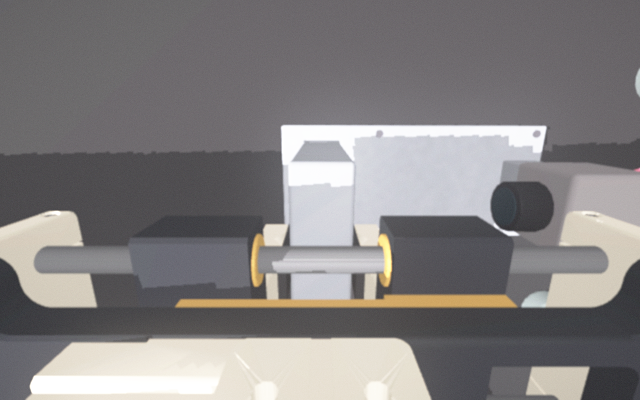

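View pics/s7c.png

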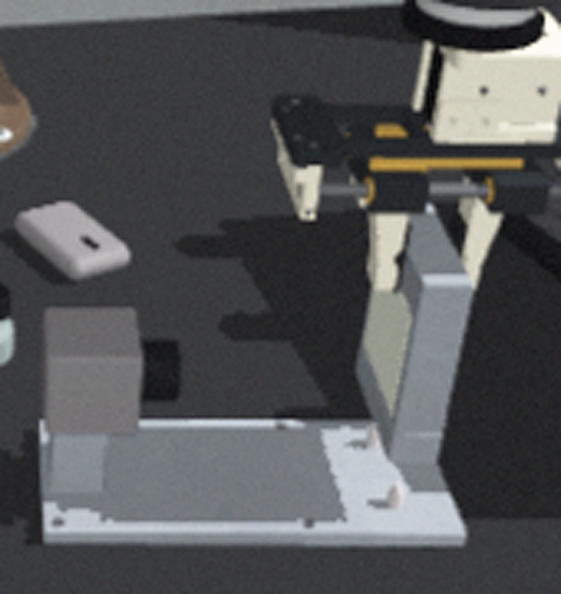

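```bash
python3 - <<'E'
from h import *
q=[.6142,.1485,np.radians(-9.4)];c,s=np.cos(q[2]),np.sin(q[2])
T=lambda x,y,z:np.array([q[0]+c*x-s*y,q[1]+s*x+c*y,z])
for x,y in((.06,.135),(.06,-.135)): print('plate',np.round(proj('wrist',T(x,y,.012)),1))
for x,y in((.05,.11),(.05,.08)): print('light pred',np.round(proj('wrist',T(x,y,.19)),1), 'bottom scene',np.round(proj('scene',T(x,y,.06)),1))
a=cv2.imread('pics/w7.png'); cv2.imwrite('pics/w7c.png',cv2.resize(a[110:240,260:400],None,fx=4,fy=4,interpolation=2))
E
```

```text
plate [281.2 126. ]
plate [548.  126.4]
light pred [285.8 160. ] bottom scene [461.3 239.8]
light pred [354.9 160.1] bottom scene [446.7 239.8]
```

View pics/w7c.png

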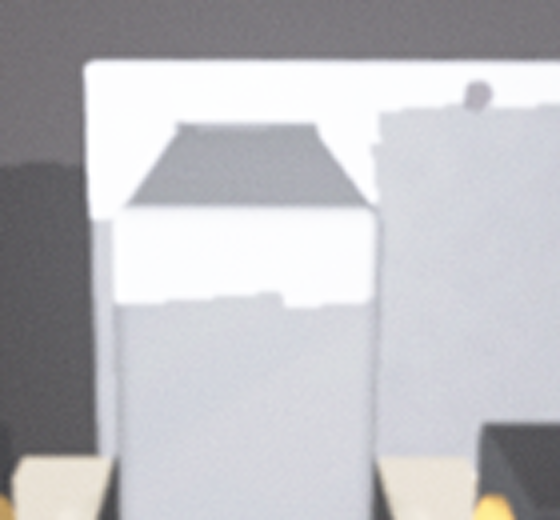

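```bash
python3 -m inch '0.0006 -0.0004 0.008 0 0 0 0.1; 0 0 0.01 0 0 0 0.1; 0 0 0.01 0 0 0 0.1; 0 0 0.003 0 0 0 0.1; 0 0 0.002 0 0 0 0.1; 0 0 0.002 0 0 0 0.1; 0 0 0 0 0 0 0.1; 0 0 0 0 0 0 0.1' 50
python3 -c "
from h import *
st()"
```

```text
time_s: 11.48
tcp_pos: [0.6305, 0.2427, 0.0869]
eef_rot: [-180.0, -0.0, -9.4]
contact_force: [0.0, -0.2, -4.4]
gripper_width: 0.0298
t 11.48 tcp [0.6305 0.2427 0.0869] rpy [-1.7999e+02 -2.0000e-02 -9.3600e+00] F [ 0.  -0.2 -4.4] M [ 0.01 -0.03 -0.02] w 0.0298 j [ 38.  25.  -7.   0. -58.  43.]
```

```bash
python3 -m inch '0 0 0.002 0 0 0 0.1; 0 0 0.002 0 0 0 0.1; 0 0 0 0 0 0 0.1; 0 0 0 0 0 0 0.1' 50; python3 -m inch '0 0 0.002 0 0 0 0.1; 0 0 0.002 0 0 0 0.1; 0 0 0 0 0 0 0.1; 0 0 0 0 0 0 0.1'
```

```text
time_s: 11.82
tcp_pos: [0.6302, 0.2426, 0.0827]
eef_rot: [180.0, 0.0, -9.4]
contact_force: [-0.3, 0.5, -3.2]
gripper_width: 0.03
time_s: 12.15
tcp_pos: [0.6301, 0.2426, 0.0785]
eef_rot: [180.0, 0.0, -9.4]
contact_force: [0.5, -0.7, -4.4]
gripper_width: 0.0298
```

```bash
python3 -m inch '0 0 0.002 0 0 0 0.1; 0 0 0.0015 0 0 0 0.1; 0 0 0 0 0 0 0.1; 0 0 0 0 0 0 0.1'; python3 -m inch '0 0 0.001 0 0 0 0.1; 0 0 0 0 0 0 0.1; 0 0 0 0 0 0 0.1'; python3 -m inch '0 0 0.001 0 0 0 0.1; 0 0 0 0 0 0 0.1; 0 0 0 0 0 0 0.1'
```

```text
time_s: 12.48
tcp_pos: [0.6302, 0.2426, 0.0751]
eef_rot: [180.0, 0.0, -9.4]
contact_force: [0.2, -0.1, -3.5]
gripper_width: 0.0299
time_s: 12.73
tcp_pos: [0.6303, 0.2426, 0.0742]
eef_rot: [180.0, 0.0, -9.4]
contact_force: [0.2, -0.6, -3.9]
gripper_width: 0.0298
time_s: 12.98
tcp_pos: [0.6306, 0.2427, 0.0738]
eef_rot: [-180.0, -0.0, -9.3]
contact_force: [-0.2, -0.0, 0.1]
gripper_width: 0.0299
```

```bash
python3 -m inch '0 0 0.001 0 0 0 0.1; 0 0 0 0 0 0 0.1; 0 0 0 0 0 0 0.1'; python3 -m inch '0 0 -0.001 0 0 0 0.4; 0 0 0 0 0 0 0.45; 0 0 0 0 0 0 0.7; 0 0 0 0 0 0 0.9; 0 0 0 0 0 0 0.9; 0 0 0 0 0 0 0.9; 0 0 0 0 0 0 0.9'
python3 - <<'E'
from h import *
st();a=save('wrist','w8.png'); a=save('scene','s8.png');
cv2.imwrite('pics/s8c.png',cv2.resize(a[100:280,330:500,::-1],None,fx=3.3,fy=3.3,interpolation=2))
E
```

```text
time_s: 13.23
tcp_pos: [0.6307, 0.2427, 0.0738]
eef_rot: [-180.0, -0.1, -9.3]
contact_force: [-2.1, 0.1, 7.0]
gripper_width: 0.0299
time_s: 13.82
tcp_pos: [0.6303, 0.2426, 0.0731]
eef_rot: [180.0, 0.0, -9.4]
contact_force: [0.2, -0.9, 0.2]
gripper_width: 0.0671
t 13.82 tcp [0.6303 0.2426 0.0731] rpy [ 1.7999e+02  1.0000e-02 -9.3500e+00] F [ 0.2 -0.9  0.2] M [-0.01  0.01 -0.02] w 0.0671 j [ 38.  26.  -8.   0. -57.  43.]
```

View pics/s8c.png

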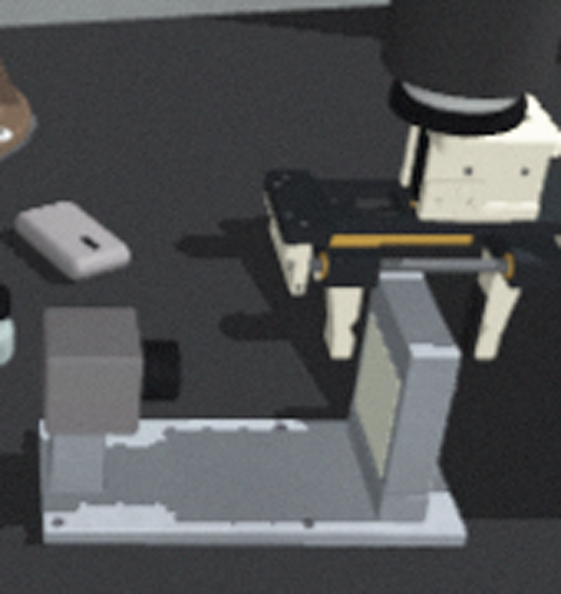

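```bash
python3 -m inch '0 0 -0.02 0 0 0 0.9; 0 0 -0.035 0 0 0 0.9; 0 0 -0.035 0 0 0 0.9; 0 0 -0.035 0 0 0 0.9; 0 0 -0.035 0 0 0 0.9; 0 0 -0.03 0 0 0 0.9; 0 0 0 0 0 0.11 0.9; 0 0 0 0 0 0.11 0.9; 0 0 0 0 0 0.11 0.9; 0 0 0 0 0 0.11 0.9; 0 0 0 0 0 0.11 0.9; 0 0 0 0 0 0.11 0.9; 0 0 0 0 0 0.11 0.9; 0 0 0 0 0 0.11 0.9; 0 0 0 0 0 0.11 0.9; 0 0 0 0 0 0.11 0.9; 0 0 0 0 0 0.11 0.9; 0 0 0 0 0 0.11 0.9; 0 0 0 0 0 0 0.9; 0 0 0 0 0 0 0.9'
python3 - <<'E'
from h import *
plan([.48,-.06,.27],-85.3)
E
```

```text
time_s: 15.58
tcp_pos: [0.6302, 0.2426, 0.2632]
eef_rot: [180.0, -0.0, -84.8]
contact_force: [-0.2, 0.2, -0.8]
gripper_width: 0.0788
t 15.58 tcp [0.6302 0.2426 0.2632] rpy [179.99  -0.   -84.79] F [-0.2  0.2 -0.8] M [ 0.07 -0.04  0.05] w 0.0788 j [ 38.  19.   8.  -0. -79. -32.]
turn [ 0.0001 -0.      0.0089] rows>= 0.07082016986034796  shift [ 0.2893  0.1745 -0.0068] rows>= 8.104432049294939
```

```bash
python3 -m inch '0 0 -0.007 0 0 0.009 0.9; 0.0289 0.01745 0 0 0 0 0.9; 0.0289 0.01745 0 0 0 0 0.9; 0.0289 0.01745 0 0 0 0 0.9; 0.0289 0.01745 0 0 0 0 0.9; 0.0289 0.01745 0 0 0 0 0.9; 0.0289 0.01745 0 0 0 0 0.9; 0.0289 0.01745 0 0 0 0 0.9; 0.0289 0.01745 0 0 0 0 0.9; 0.0289 0.01745 0 0 0 0 0.9; 0.0289 0.01745 0 0 0 0 0.9; 0 0 0 0 0 0 0.9; 0 0 0 0 0 0 0.9; 0 0 0 0 0 0 0.9'
python3 - <<'E'
from h import *
st();a=save('wrist','w9.png')
for t in('cell_center','rack'):print([(np.round(d['xy'],1),d['p']) for d in r.recognise(t,'wrist')])
cv2.imwrite('pics/w9c.png',cv2.resize(a[0:200,230:430,::-1],None,fx=3,fy=3,interpolation=2))
E
```

```text
time_s: 16.75
tcp_pos: [0.4793, -0.0592, 0.271]
eef_rot: [-179.9, 0.0, -85.5]
contact_force: [0.1, -0.0, -0.1]
gripper_width: 0.079
t 16.75 tcp [ 0.4793 -0.0592  0.271 ] rpy [-1.7993e+02  1.0000e-02 -8.5470e+01] F [ 0.1 -0.  -0.1] M [ 0.13 -0.03 -0.01] w 0.079 j [ 16.  -1. -15.   0. -76. -12.]
[(array([248.7, 136.9]), 0.84), (array([252.2,  65.3]), 0.66), (array([326.6,  79.6]), 0.6), (array([297.9, 160.9]), 0.57), (array([173.7, 117.1]), 0.28)]
[(array([322. ,  52.6]), 0.66)]
```

View pics/w9.png

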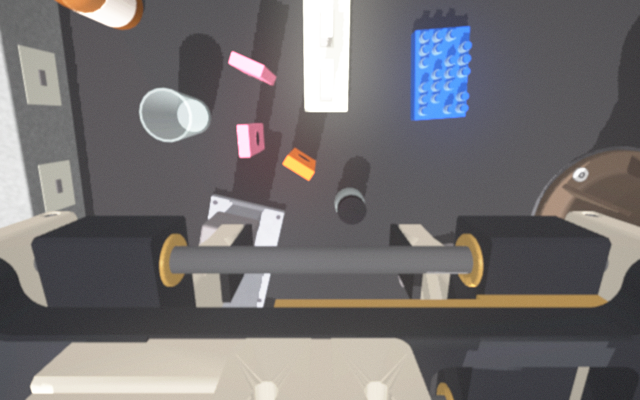

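View pics/w9c.png

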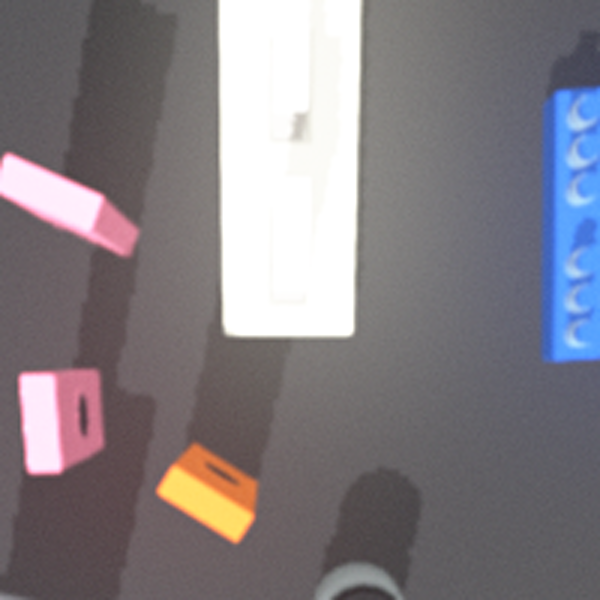

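```bash
python3 - <<'E'
from fit import *
S=lambda u,v:(230+(u+.5)/3-.5,(v+.5)/3-.5)
np.set_printoptions(precision=4,suppress=True)
L=[S(218,20),S(222.5,300)];Rr=[S(362,20),S(355,300)];E=[S(240,336),S(340,336)]
for p in(L,Rr,E):
    w=np.array([ray('wrist',x,.032)[:2] for x in p]); v=w[0]-w[1]; print(w.ravel(),np.degrees(np.arctan2(v[1],v[0])))
w=np.array([ray('wrist',S(*x),.032)[:2] for x in((222.8,336),(354,336))]);print(w,np.linalg.norm(w[0]-w[1]))
a=cv2.imread('pics/w9.png'); b=a[0:115,295:360].astype(float); b=np.clip((b-225)/30*255,0,255).astype(np.uint8)
cv2.imwrite('pics/w9d.png',cv2.resize(b,None,fx=5,fy=5,interpolation=2))
E
```

```text
[ 0.5209 -0.2653  0.5113 -0.1495] -85.27648319305237
[ 0.4584 -0.2703  0.4494 -0.1545] -85.55572201775351
[ 0.502  -0.134   0.4548 -0.1378] 4.594430726555237
[[ 0.5101 -0.1333]
 [ 0.4482 -0.1383]] 0.06212326648387751
```

View pics/w9d.png

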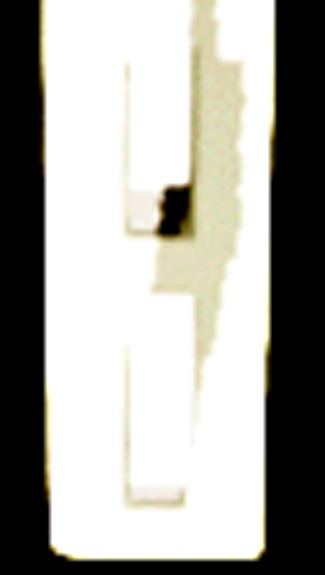

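```bash
python3 - <<'E'
from h import *
plan([.482,-.172,.13],-85.4)
E
```

```text
t 16.9 tcp [ 0.4795 -0.0584  0.2702] rpy [179.99   0.   -85.41] F [-0.2  0.3  0.6] M [ 0.14 -0.08 -0.02] w 0.0791 j [ 16.  -1. -15.  -0. -76. -12.]
turn [ 0.0002  0.     -0.0002] rows>= 0.0024546864971909895  shift [0.1134 0.0066 0.1402] rows>= 4.328041984613631
```

```bash
python3 -m inch '0.0284 0.0016 0 0 0 0 0.5; 0.0284 0.0016 0 0 0 0 0.5; 0.0283 0.0017 0 0 0 0 0.5; 0.0283 0.0017 0 0 0 0 0.5; 0 0 0.035 0 0 0 0.5; 0 0 0.035 0 0 0 0.5; 0 0 0.035 0 0 0 0.5; 0 0 0.035 0 0 0 0.5; 0 0 0 0 0 0 0.5; 0 0 0 0 0 0 0.5; 0 0 0 0 0 0 0.5' 40
python3 - <<'E'
from h import *
plan([.482,-.172,.041],-85.4);a=save('wrist','w10.png');a=save('scene','s10.png')
cv2.imwrite('pics/s10c.png',cv2.resize(a[90:270,150:330,::-1],None,fx=3.3,fy=3.3,interpolation=2))
E
```

```text
time_s: 17.82
tcp_pos: [0.483, -0.1726, 0.132]
eef_rot: [-179.9, -0.1, -85.4]
contact_force: [0.6, 0.2, 0.8]
gripper_width: 0.0437
t 17.82 tcp [ 0.483  -0.1726  0.132 ] rpy [-1.7992e+02 -6.0000e-02 -8.5410e+01] F [0.6 0.2 0.8] M [ 0.08 -0.14  0.01] w 0.0437 j [  2.   8. -24.   0. -58.   2.]
turn [-0.0014 -0.001  -0.0002] rows>= 0.013920690442044178  shift [-0.0007  0.0009  0.091 ] rows>= 2.183480610917148
```

View pics/w10.png

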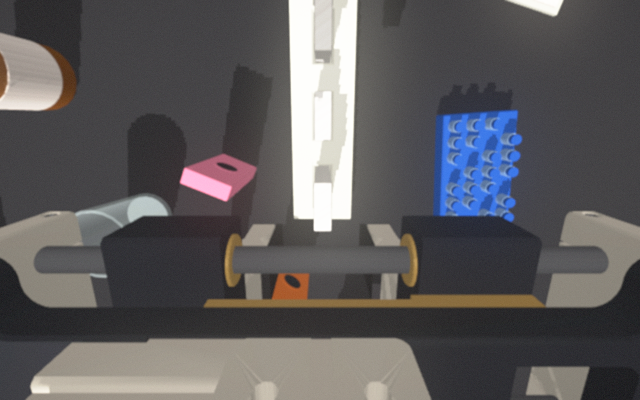

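View pics/s10c.png

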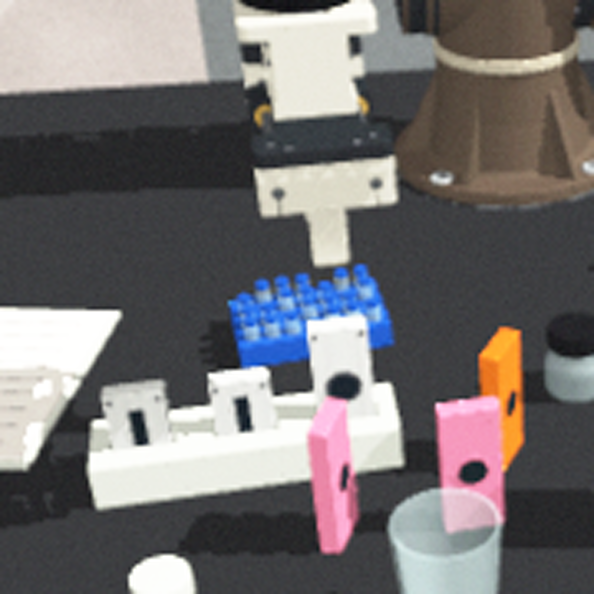

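```bash
python3 - <<'E'
from h import *
a=cv2.imread('pics/w10.png'); b=a[150:245,290:360].astype(float)
cv2.imwrite('pics/w10c.png',cv2.resize(np.clip((b-150)*2.4,0,255).astype(np.uint8),None,fx=6,fy=6,interpolation=2))
print(ray('wrist',(323,230.5),.106),ray('wrist',(323,182),.106))
E
```

```text
[ 0.48037554 -0.15353675  0.106     ] [ 0.48363666 -0.19338297  0.106     ]
```

View pics/w10c.png

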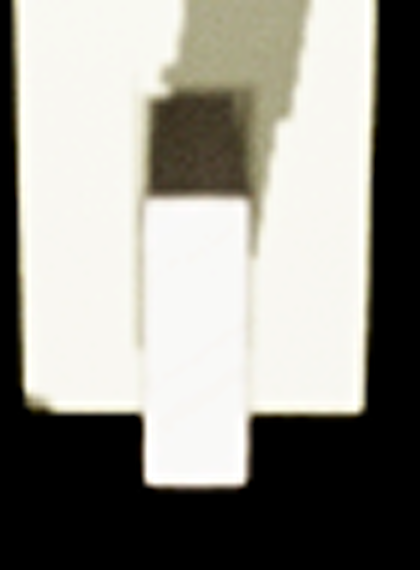

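```bash
python3 -m inch '0.001 0 0.025 0 0 0 0.5; 0 0 0.025 0 0 0 0.5; 0 0 0.025 0 0 0 0.5; 0 0 0.0155 0 0 0 0.5; 0 0 0 0 0 0 0.5; 0 0 0 0 0 0 0.5; 0 0 0 0 0 0 0.5' 30
python3 - <<'E'
from h import *
st();a=save('wrist','w11.png');a=save('scene','s11.png')
cv2.imwrite('pics/s11c.png',cv2.resize(a[120:250,180:330,::-1],None,fx=4,fy=4,interpolation=2))
E
```

```text
time_s: 18.5
tcp_pos: [0.4831, -0.1738, 0.0418]
eef_rot: [-179.8, -0.0, -85.5]
contact_force: [0.2, 0.1, -0.3]
gripper_width: 0.044
t 18.5 tcp [ 0.4831 -0.1738  0.0418] rpy [-1.7983e+02 -3.0000e-02 -8.5470e+01] F [ 0.2  0.1 -0.3] M [ 0.04 -0.05  0.04] w 0.044 j [  2.  14. -31.   0. -45.   2.]
```

View pics/s11c.png

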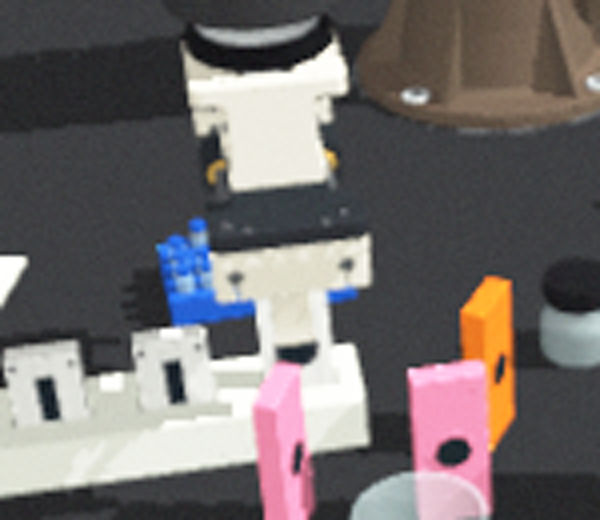

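```bash
python3 - <<'E'
from h import *
for x in(.504,.512,.516):
  for z in(.07,.075,.08): print(x,z,np.round(proj('scene',[x,-.172,z]),1))
E
```

```text
0.504 0.07 [252.9 206.1]
0.504 0.075 [252.7 204.2]
0.504 0.08 [252.5 202.4]
0.512 0.07 [253. 208.]
0.512 0.075 [252.8 206.2]
0.512 0.08 [252.6 204.3]
0.516 0.07 [253. 209.]
0.516 0.075 [252.8 207.2]
0.516 0.08 [252.6 205.3]
```

```bash
python3 -m inch '0 0 -0.002 0 0 0 0.2; 0 0 0 0 0 0 0.05; 0 0 0 0 0 0 0.05; 0 0 0 0 0 0 0.05; 0 0 0 0 0 0 0.05; 0 0 0 0 0 0 0.05; 0 0 0 0 0 0 0.05; 0 0 0 0 0 0 0.05; 0 0 0 0 0 0 0.05; 0 0 0 0 0 0 0.05' 40
python3 -c "
from h import *
st()"
```

```text
time_s: 19.43
tcp_pos: [0.4814, -0.1737, 0.0418]
eef_rot: [180.0, -0.0, -85.5]
contact_force: [-0.3, 0.4, 2.6]
gripper_width: 0.0137
t 19.43 tcp [ 0.4814 -0.1737  0.0418] rpy [180.   -0.  -85.5] F [-0.3  0.4  2.6] M [0.23 0.24 0.03] w 0.0137 j [  2.  14. -31.   0. -45.   2.]
```

```bash
python3 -m inch '0 0 -0.008 0 0 0 0.05; 0 0 -0.015 0 0 0 0.05; 0 0 -0.025 0 0 0 0.05; 0 0 -0.03 0 0 0 0.05; 0 0 -0.03 0 0 0 0.05; 0 0 -0.03 0 0 0 0.05; 0 0 -0.017 0 0 0 0.05; 0 0 0 0 0 0 0.05; 0 0 0 0 0 0 0.05' 40
python3 - <<'E'
from h import *
plan([.6166,.1633,.2],-9.4);a=save('scene','s12.png')
cv2.imwrite('pics/s12c.png',cv2.resize(a[60:260,180:330,::-1],None,fx=3,fy=3,interpolation=2))
E
```

```text
time_s: 20.18
tcp_pos: [0.4817, -0.1736, 0.1978]
eef_rot: [-179.9, 0.0, -85.5]
contact_force: [-0.4, 0.3, -2.3]
gripper_width: 0.0138
t 20.18 tcp [ 0.4817 -0.1736  0.1978] rpy [-1.7987e+02  2.0000e-02 -8.5510e+01] F [-0.4  0.3 -2.3] M [0.09 0.04 0.07] w 0.0138 j [  2.   5. -19.  -0. -66.   2.]
turn [-2.1000e-03 -1.3000e-03 -1.3284e+00] rows>= 10.627305700431316  shift [ 0.0781 -0.3544 -0.0022] rows>= 8.702115987080093
```

View pics/s12c.png

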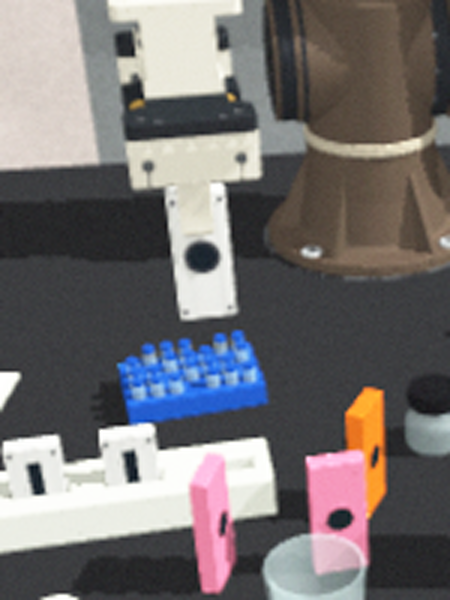

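```bash
python3 -m inch '0 0 0 0 0 -0.06 0.05; 0 0 0 0 0 -0.09 0.05; 0 0 0 0 0 -0.09 0.05; 0 0 0 0 0 -0.09 0.05; 0 0 0 0 0 -0.09 0.05; 0 0 0 0 0 -0.09 0.05; 0 0 0 0 0 -0.09 0.05; 0 0 0 0 0 -0.09 0.05; 0 0 0 0 0 -0.09 0.05; 0 0 0 0 0 -0.09 0.05; 0 0 0 0 0 -0.09 0.05; 0 0 0 0 0 -0.09 0.05; 0 0 0 0 0 -0.09 0.05; 0 0 0 0 0 -0.09 0.05; 0 0 0 0 0 -0.0984 0.05; 0 0 0 0 0 0 0.05; 0 0 0 0 0 0 0.05' 40
python3 - <<'E'
from h import *
plan([.6166,.1633,.2],-9.4)
E
```

```text
time_s: 21.65
tcp_pos: [0.4806, -0.1736, 0.1955]
eef_rot: [180.0, 0.1, -9.6]
contact_force: [-1.6, 0.4, -1.5]
gripper_width: 0.0134
t 21.65 tcp [ 0.4806 -0.1736  0.1955] rpy [ 1.7999e+02  1.4000e-01 -9.5700e+00] F [-1.6  0.4 -1.5] M [-0.06 -0.02 -0.01] w 0.0134 j [  2.   5. -19.  -0. -66.  78.]
turn [ 0.0002  0.0024 -0.003 ] rows>= 0.030339423101074518  shift [ 0.0791 -0.3546 -0.0045] rows>= 8.713638492761314
```

```bash
python3 -m inch '0.002 -0.010 0 0 0 0 0.05; 0.0055 -0.0247 0 0 0 0 0.05; 0.0055 -0.0247 0 0 0 0 0.05; 0.0055 -0.0247 0 0 0 0 0.05; 0.0055 -0.0247 0 0 0 0 0.05; 0.0055 -0.0247 0 0 0 0 0.05; 0.0055 -0.0247 0 0 0 0 0.05; 0.0055 -0.0247 0 0 0 0 0.05; 0.0055 -0.0247 0 0 0 0 0.05; 0.0055 -0.0247 0 0 0 0 0.05; 0.0055 -0.0247 0 0 0 0 0.05; 0.0055 -0.0247 0 0 0 0 0.05; 0.0055 -0.0247 0 0 0 0 0.05; 0.0055 -0.0247 0 0 0 0 0.05; 0.0055 -0.0247 0 0 0 0 0.05; 0 0 0 0 0 0 0.05; 0 0 0 0 0 0 0.05; 0 0 0 0 0 0 0.05' 40
python3 - <<'E'
from h import *
plan([.6166,.1633,.0788],-9.4);a=save('wrist','w13.png');a=save('scene','s13.png')
cv2.imwrite('pics/s13c.png',cv2.resize(a[60:280,320:500,::-1],None,fx=2.7,fy=2.7,interpolation=2))
E
```

```text
time_s: 23.15
tcp_pos: [0.6168, 0.1646, 0.196]
eef_rot: [180.0, 0.1, -9.4]
contact_force: [-0.3, 0.5, -0.9]
gripper_width: 0.0138
t 23.15 tcp [0.6168 0.1646 0.196 ] rpy [ 1.7995e+02  6.0000e-02 -9.4500e+00] F [-0.3  0.5 -0.9] M [-0.13  0.01 -0.01] w 0.0138 j [ 32.  17.  -4.  -0. -70.  48.]
turn [ 0.0008  0.0011 -0.0009] rows>= 0.013022454978195264  shift [-0.      0.0013  0.1172] rows>= 2.811674423541654
```

View pics/s13c.png

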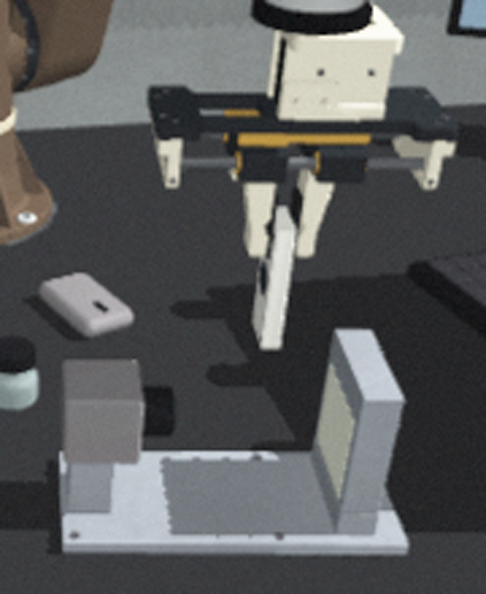

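View pics/w13.png

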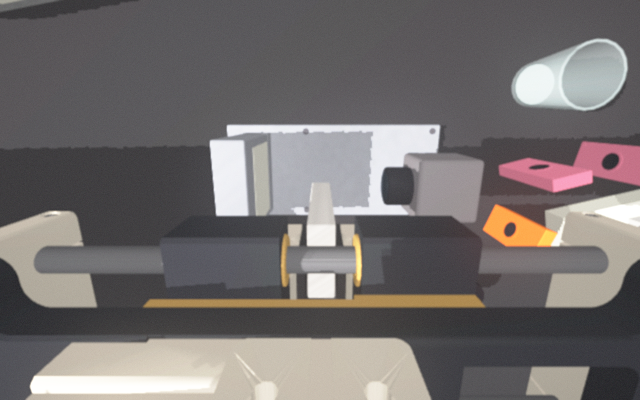

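```bash
cat > ov.py <<'E'
from h import *
q=[.6166,.1633,np.radians(-9.4)]
def T(x,y,z):
    c,s=np.cos(q[2]),np.sin(q[2]); return np.array([q[0]+c*x-s*y,q[1]+s*x+c*y,z])
def ov(cam,fn,crop,f,out,zc=None):
    a=cv2.imread(fn); x0,y0,x1,y1=crop; a=cv2.resize(a[y0:y1,x0:x1],None,fx=f,fy=f,interpolation=2)
    def pl(P,col,cl=True):
        p=np.array([[((np.array(proj(cam,X))+.5-[x0,y0])*f-.5)] for X in P]); cv2.polylines(a,[np.round(p).astype(int)],cl,col,1)
    pl([T(x,y,.012) for x,y in((.06,.12),(.06,-.15),(-.06,-.15),(-.06,.12))],(0,0,255))
    pl([T(x,y,.142) for x,y in((.05,.095),(.05,.065),(-.05,.065),(-.05,.095))],(0,255,0))
    th=np.linspace(0,2*np.pi,40); pl([T(.02*np.cos(k),-.065,.095+.02*np.sin(k)) for k in th],(255,255,0))
    if zc is not None:
        pl([T(x,y,zc+.048) for x,y in((.02,.007),(.02,-.007),(-.02,-.007),(-.02,.007))],(255,0,255))
        pl([T(x,-.007,zc+z) for x,z in((.02,.048),(.02,-.048),(-.02,-.048),(-.02,.048))],(255,0,255))
        pl([T(.013*np.cos(k),-.007,zc+.013*np.sin(k)) for k in th],(255,0,255))
    cv2.imwrite(out,a)
E
python3 - <<'E'
from ov import *
ov('wrist','pics/w13.png',(190,110,500,260),2.5,'pics/o1.png',.196+.0162)
ov('scene','pics/s13.png',(330,130,490,280),4,'pics/o2.png',.196+.0162)
E
```

```text
(no output)
```

View pics/o1.png

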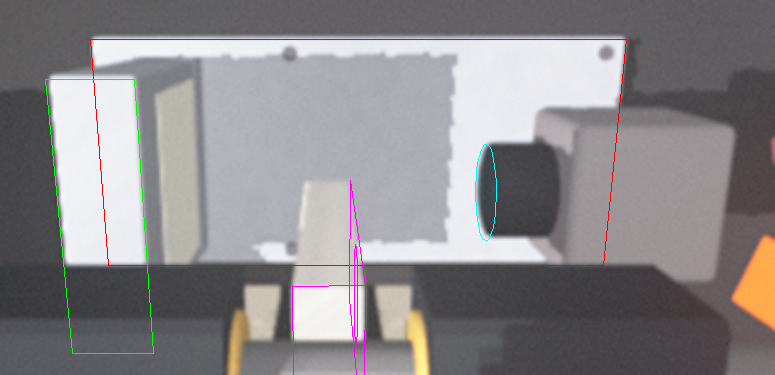

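View pics/o2.png

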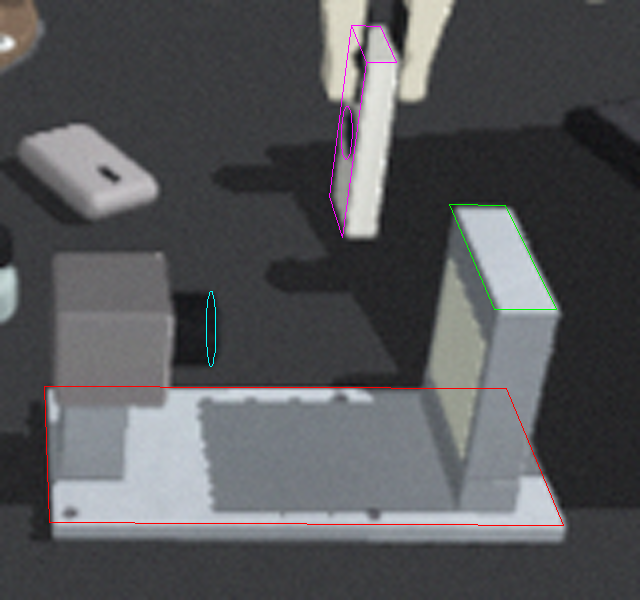

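```bash
python3 -m inch '0 0.001 0.01 0 0 0 0.05; 0 0 0.02 0 0 0 0.05; 0 0 0.025 0 0 0 0.05; 0 0 0.025 0 0 0 0.05; 0 0 0.02 0 0 0 0.05; 0 0 0.01 0 0 0 0.05; 0 0 0.006 0 0 0 0.05; 0 0 0 0 0 0 0.05; 0 0 0 0 0 0 0.05; 0 0 0 0 0 0 0.05; 0 0 0 0 0 0 0.05; 0 0 0 0 0 0 0.05; 0 0 0 0 0 0 0.05' 40
python3 - <<'E'
from h import *
from ov import *
plan([.6166,.1633,.0788],-9.4);save('wrist','w14.png');plan([.6166,.1633,.0788],-9.4);save('scene','s14.png');
save('top','t14.png')
ov('wrist','pics/w14.png',(150,80,560,260),1.9,'pics/o3.png',.095)
ov('scene','pics/s14.png',(330,130,490,280),4,'pics/o4.png',.095)
E
```

```text
time_s: 24.33
tcp_pos: [0.6175, 0.1637, 0.0815]
eef_rot: [-180.0, -0.1, -9.4]
contact_force: [0.2, 0.6, -1.8]
gripper_width: 0.0135
t 24.33 tcp [0.6175 0.1637 0.0815] rpy [-1.7995e+02 -5.0000e-02 -9.3900e+00] F [ 0.2  0.6 -1.8] M [-0.03  0.03  0.  ] w 0.0135 j [ 32.  22. -12.   0. -56.  48.]
turn [-0.0008 -0.001   0.0002] rows>= 0.010033769670595485  shift [-0.0009  0.0005  0.0027] rows>= 0.06895434055072265
t 24.38 tcp [0.6174 0.1636 0.0813] rpy [-1.7997e+02 -4.0000e-02 -9.3900e+00] F [-0.8  0.1 -1.3] M [-0.09 -0.01 -0.03] w 0.014 j [ 32.  22. -12.   0. -56.  48.]
turn [-0.0006 -0.0007  0.0002] rows>= 0.007145962878362358  shift [-0.0008  0.0004  0.0025] rows>= 0.06399035303262342
```

View pics/o3.png

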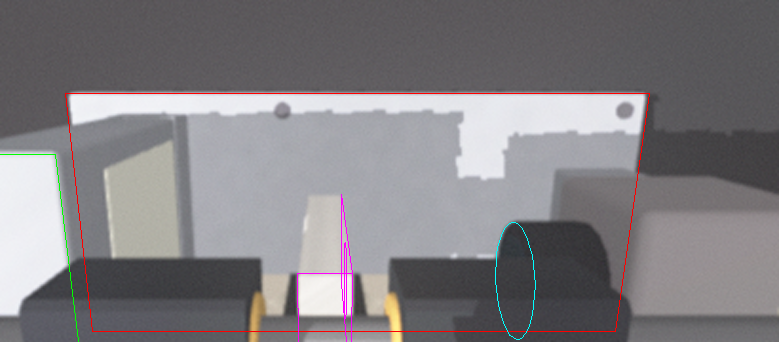

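View pics/o4.png

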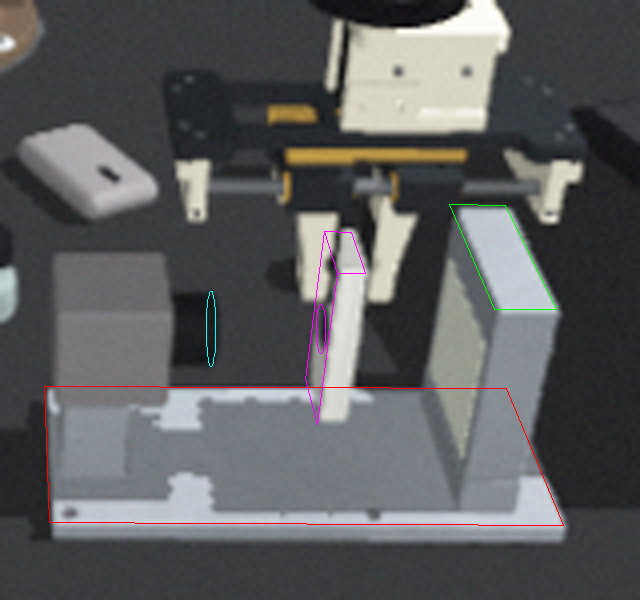

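View pics/t14.png

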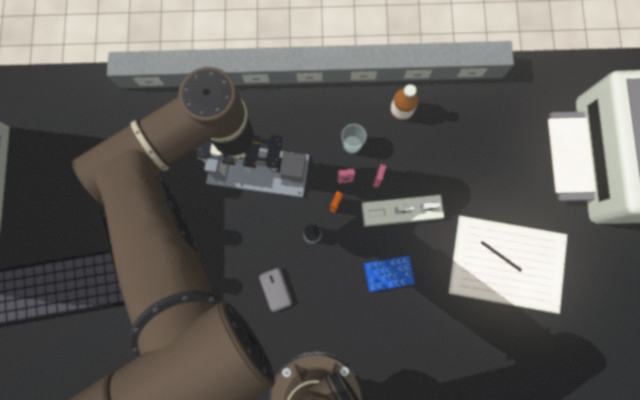

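```bash
python3 -m inch '-0.0007 0.0004 0.0022 0 0 0 0.05; 0 0 0 0 0 0 0.05; 0 0 0 0 0 0 0.05; 0 0 0 0 0 0 0.05; 0 0 0 0 0 0 0.05; 0 0 0 0 0 0 0.05' 40
python3 - <<'E'
from h import *
from ov import *
P=[]
for i in range(3): P.append(np.r_[r.get_state()['tcp_pos'],r.get_state()['eef_rot']]); a=save('scene','s15.png')
print(np.round(P,4)); st()
save('wrist','w15.png')
for n in('scene','wrist'): print([(np.round(d['xy'],1),d['p']) for d in r.recognise('cell_center',n)])
print('pred',proj('scene',T(0,-.007,.095)),proj('scene',T(0,0,.095)))
ov('scene','pics/s15.png',(395,175,475,245),8,'pics/o5.png',.095)
ov('wrist','pics/w15.png',(290,170,350,260),6,'pics/o6.png',.095)
E
```

```text
time_s: 24.98
tcp_pos: [0.6165, 0.1632, 0.0786]
eef_rot: [-180.0, -0.0, -9.4]
contact_force: [-0.8, 0.6, -1.4]
gripper_width: 0.0135
[[ 6.165000e-01  1.632000e-01  7.860000e-02 -1.799994e+02 -3.400000e-03
  -9.387800e+00]
 [ 6.165000e-01  1.632000e-01  7.860000e-02  1.799987e+02 -5.000000e-04
  -9.389000e+00]
 [ 6.165000e-01  1.632000e-01  7.860000e-02 -1.799985e+02 -2.200000e-03
  -9.390000e+00]]
t 25.13 tcp [0.6165 0.1632 0.0786] rpy [-180.      0.     -9.39] F [ 0.8 -0.5 -1.5] M [-0.04 -0.   -0.01] w 0.0137 j [ 32.  22. -12.  -0. -56.  48.]
[(array([246.6, 232.5]), 0.82), (array([301., 205.]), 0.78), (array([291.8, 223.9]), 0.65), (array([417.1, 212.6]), 0.61), (array([380.9, 242.5]), 0.32)]
[(array([615.1, 189.6]), 0.79), (array([323.2, 230.6]), 0.7), (array([514.1, 373.3]), 0.58)]
pred (np.float64(409.72094123001136), np.float64(211.81519524945224)) (np.float64(413.036525724331), np.float64(211.82853890298227))
```

View pics/o5.png

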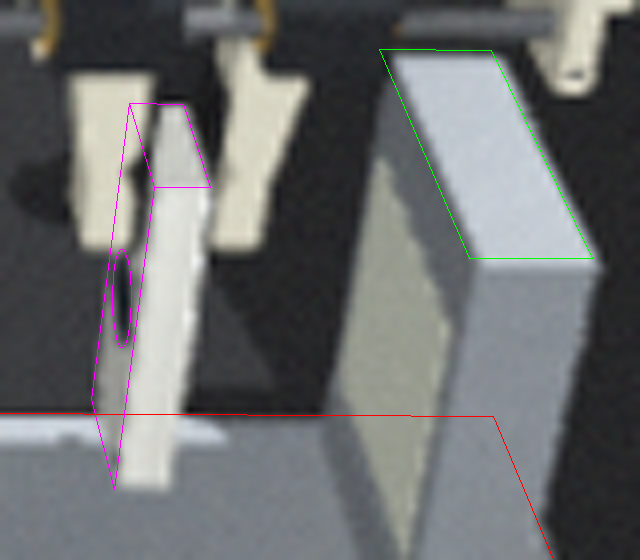

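View pics/o6.png

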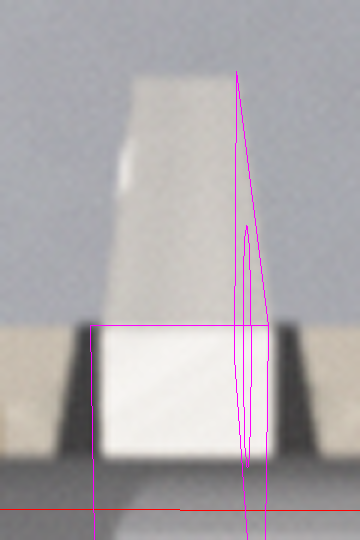

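```bash
python3 -m inch '0 0 0 0 0 0 0.05; 0 0 0 0 0 0 0.05; 0 0 0 0 0 0 0.05'; python3 -c "
from h import *
st(); print(r.close_job())"
```

```text
time_s: 25.53
tcp_pos: [0.6165, 0.1632, 0.0786]
eef_rot: [-180.0, -0.0, -9.4]
contact_force: [-0.2, 0.4, -1.0]
gripper_width: 0.0137
t 25.53 tcp [0.6165 0.1632 0.0786] rpy [-180.     -0.     -9.39] F [-0.2  0.4 -1. ] M [-0.03  0.07  0.03] w 0.0137 j [ 32.  22. -12.   0. -56.  48.]
the job is handed in; nothing more can be done
None
```

The light head is seated on its two pegs with the white panel towards the camera, and I let go of it. The arm is now holding the tall flow cell still at the viewing point. The job was handed in at 25.5 s.

- **Light head:** the weight came off the wrist exactly 12 mm above its bench height, and a light push (about 7 N) moved it no further, so it is fully down. In the wrist picture it lies within about 1 mm of where it should be.
- **Flow cell:** it is gripped above its window and upright, with its window square to the lens to within the accuracy of the station fit (well under 1°). By the arm's reading it is within about 0.3 mm of the viewing point I worked out.
- **Other things:** the two short cells are still in the rack. The beaker, the jar and the orange and pink look-alikes are where they were.

**Checks that disagreed:**
- **Fingertips:** the real fingertips sit about 35 mm higher than the reported TCP. My first try at gripping the light head therefore closed just above it and touched nothing. I allowed for this afterwards and set the cell's height from how far it rose out of the rack.
- **Cell position:** the last wrist picture puts the cell about 0.5 mm nearer the lens than the middle. The scene picture suggests up to 2 mm, which is its calibration error, so I left it.

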